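Couple the specimen grips to the clevis rail

ROBOT

A 7-joint arm with a two-finger parallel gripper is mounted at the origin on a cart in front of the work surface, level with it; the furniture and walls round the work are solid. World frame = base frame: x ahead of the robot, y to its left, z up, the work surface at z = 0. Lengths are in m, angles in rad, forces in N, time in s.
With the tool pointing down it reaches from about 0.4 to 0.9 m from the base axis. Payload 5.5 kg.
Tool frame: the origin (TCP) lies at the centre of the arm's flange, where the gripper is bolted on; the fingertips stand 173 mm ahead of it and the grasp point (between the pads) lies 155 mm ahead of it (robot.tcp_to_grasp is the distance from the TCP to the grasp point, in m); z points along the fingers, y is the line along which they close (so a half turn about z gives the same grasp; the last joint's range is limited). The gripper opens to 85 mm and grips with 20 to 120 N. Pads are 22 mm wide; open, the fingers measure 114 mm over their backs; the gripper's body (76 mm by 85 mm) begins 54 mm behind the grasp point. The pads swing forward as they close: fully open they stand 13 mm farther back than shut.
Start: joints at [-0.929, 0.501, -0.427, 1.55, 0.221, 1.138, -0.21], TCP at [0.24, 0.604, 0.405] pointing down, gripper open.
Joint ranges: [-2.88, 2.88], [-0.31, 2.03], [-1.54, 1.56], [0.2, 2.42], [-1.41, 4.55], [0.19, 2.02], [-2.57, 2.57]. Speed limits (rad/s): [2.57, 2.57, 3.14, 3.14, 3.14, 3.14, 3.14].

INTERFACE

Orientations are given as a rotation vector (axis times angle).
In Python, from cell import robot gives the robot as it stands.
- The arm moves only by the tool arm_command, never from a script. Its argument "series" is a list of rows, each a list of 7 numbers: the closure, from -1 (fully open) to 1 (shut), then the shift along the tool's x, y, z in mm, then the turn, a rotation vector about the tool's x, y, z in rad. In form: [[claw, x, y, z, ax, ay, az], ...]. A call has 1 to 12 rows; each row is the pose to reach, as a shift and turn from the pose commanded when the call began, along the tool's axes at that moment; what a row does not reach only later rows make up. A row lasts 1/10 s, in which the tool goes at most 50 mm and 8.59 degrees, less where a joint would pass 70% of its speed; a pose out of reach is approached as far as the arm can. A call with a gripper value outside its range is refused whole. The fingers move at their own pace and stop on an object; "newtons" is the grip in N (left out, the last holds). Time passes only in rows, so rows that repeat a pose let the fingers close. It gives the time, the measured TCP pose, the force, the opening and the grip force at its end, in the units of the state.
- robot.get_state(): the state, without advancing time (a new reading comes with each control period).
- robot.get_image(name): name is "scene" or "top" or "wrist"; returns the picture (400x640x3 uint8, red, green, blue); there is no depth.
- robot.calibration(name): a dict with "K" (3x3 intrinsics, pixels), "eye" and "attitude" of the camera in the world. Camera axes: x right, y down, z forward; pixel columns grow to the right and rows downward; lengths in m; the calibration is good to about 2 mm. The wrist camera is an equidistant fisheye: a pixel r from the principal point sees the ray r / f radians off the axis. A picture is of the moment at which its call begins: read the wrist's pose just before it. calibration takes no time and is no camera call; for the wrist camera it gives the pose at the moment of the call.
- robot.finish_job(): hands the job in; it is judged then, once.
The state is a dict: "clock": time; "joint_pos": joint angles; "dq": joint speeds; "tau": joint torques, N m; "tcp_pos": TCP position; "ee_rot": TCP orientation; "contact_force": force on the tool from outside, world axes, zero at the start; "torque": the same for the moment, N m; "width": opening from 0.0 (shut) to 1.0 (fully open); "grip_force": force on a finger pad.
Only numpy, scipy, OpenCV 4.12 (cv2) and the standard library are available. Lean on these libraries where they do the work, as an engineer would, in place of code of your own. Each camera call takes 0.05 s, during which the arm holds its last target. There are 200 camera calls.

TASK

Couple every specimen grip on the bench to the clevis rail: set each one flat in its own fork with its lug between the cheeks, and push a headed pin fully home through cheeks and eye. The pin left in the middle fork has to come out before a grip can go there; no pin may stay in an empty fork, so lay any pin left over in the white pin tray. Do not knock the hooked test weights about.

Things in the scene. Friction and masses are not known exactly. Their poses are not given: they have to be found in the camera images.
- rail: clevis rail, fixed on the bench: bar 352 mm long (y), foot 106 mm deep (x -65 to +41 mm), flat top 45 mm high (x -56 to +32 mm) with three blue forks 114 mm apart. Origin on the bench under its middle, z up. Grips sit flat on the top, lug to the rail's -y (grip x along rail -y). Pins enter along the rail's +x, from the robot's side, and are home when the head meets the cheek
- fork0 (a point): hole axis of fork 0, midway between its cheeks, where a grip's eye belongs: 62 mm above the bench, 17 mm above the bar top, rail y -145 mm; axes as the rail's. Cheeks: 9 mm thick, 19 mm apart in x, 36 mm tall, flared lips to 43 mm, 15 mm holes along x. A wall 17 mm to -y of the hole and a low stop 82 mm to +y of it locate the grip with 1.5 to 2 mm of play
- face0 (a point): centre of the hole mouth of fork 0 on the outer face of its near cheek, 18.5 mm to -x of fork0; the pin's origin lies here when it is home
- fork1 (a point): hole axis of fork 1, midway between its cheeks, where a grip's eye belongs: 62 mm above the bench, 17 mm above the bar top, rail y -31 mm; axes as the rail's. Cheeks: 9 mm thick, 19 mm apart in x, 36 mm tall, flared lips to 43 mm, 15 mm holes along x. A wall 17 mm to -y of the hole and a low stop 82 mm to +y of it locate the grip with 1.5 to 2 mm of play
- face1 (a point): centre of the hole mouth of fork 1 on the outer face of its near cheek, 18.5 mm to -x of fork1; the pin's origin lies here when it is home
- fork2 (a point): hole axis of fork 2, midway between its cheeks, where a grip's eye belongs: 62 mm above the bench, 17 mm above the bar top, rail y +83 mm; axes as the rail's. Cheeks: 9 mm thick, 19 mm apart in x, 36 mm tall, flared lips to 43 mm, 15 mm holes along x. A wall 17 mm to -y of the hole and a low stop 82 mm to +y of it locate the grip with 1.5 to 2 mm of play
- face2 (a point): centre of the hole mouth of fork 2 on the outer face of its near cheek, 18.5 mm to -x of fork2; the pin's origin lies here when it is home
- grip_a: specimen grip, may be absent: grey block 50 x 40 x 36 mm tall with orange marks, and a steel lug 14 mm thick, 36 mm tall, on one end; 95.5 mm long, about 300 g, lies flat. Origin: mid-length on the underside; x to the lug, z up. Block: x -47.5 to +2.5 mm, y -20 to +20 mm (take it across the 40 mm); lug: x +2.5 to +48 mm
- grip_a_eye (a point): centre of the eye of grip_a: a 15 mm hole through the lug along the grip's y, at x +32.5 mm, 17 mm above its underside
- grip_b: specimen grip, may be absent: grey block 50 x 40 x 36 mm tall with orange marks, and a steel lug 14 mm thick, 36 mm tall, on one end; 95.5 mm long, about 300 g, lies flat. Origin: mid-length on the underside; x to the lug, z up. Block: x -47.5 to +2.5 mm, y -20 to +20 mm (take it across the 40 mm); lug: x +2.5 to +48 mm
- grip_b_eye (a point): centre of the eye of grip_b: a 15 mm hole through the lug along the grip's y, at x +32.5 mm, 17 mm above its underside
- grip_c: specimen grip, may be absent: grey block 50 x 40 x 36 mm tall with orange marks, and a steel lug 14 mm thick, 36 mm tall, on one end; 95.5 mm long, about 300 g, lies flat. Origin: mid-length on the underside; x to the lug, z up. Block: x -47.5 to +2.5 mm, y -20 to +20 mm (take it across the 40 mm); lug: x +2.5 to +48 mm
- grip_c_eye (a point): centre of the eye of grip_c: a 15 mm hole through the lug along the grip's y, at x +32.5 mm, 17 mm above its underside
- pin_a: headed pin, 150 g: brass head 36 mm long, 30 x 30 mm square, steel shank 12 mm thick, 55 mm long, last 8 mm tapered to 5 mm. Lies level on any flat of its head, axis 15 mm up. Origin: on the axis where shank meets head; x to the tip. Head: x -36 to 0 mm (take it there, at x -20)
- pin_a_tip (a point): tip of the shank of pin_a, 55 mm from its origin
- pin_b: headed pin, 150 g: brass head 36 mm long, 30 x 30 mm square, steel shank 12 mm thick, 55 mm long, last 8 mm tapered to 5 mm. Lies level on any flat of its head, axis 15 mm up. Origin: on the axis where shank meets head; x to the tip. Head: x -36 to 0 mm (take it there, at x -20)
- pin_b_tip (a point): tip of the shank of pin_b, 55 mm from its origin
- pin_c: headed pin, 150 g: brass head 36 mm long, 30 x 30 mm square, steel shank 12 mm thick, 55 mm long, last 8 mm tapered to 5 mm. Lies level on any flat of its head, axis 15 mm up. Origin: on the axis where shank meets head; x to the tip. Head: x -36 to 0 mm (take it there, at x -20). Starts in the otherwise empty middle fork; pulls out along rail -x
- pin_c_tip (a point): tip of the shank of pin_c, 55 mm from its origin
- pin_tray: white pin tray, fixed on the bench, 120 mm (x) by 130 mm (y), walls 4 mm thick and 18 mm high, inner floor 4 mm above the bench. Origin under its middle
- weight_1: loose steel test weight with a hook, 41 mm across, 118 mm tall; a bystander, origin under its middle
- weight_2: second such weight; a bystander, origin under its middle

How it is judged:
By the outcome, as a careful person would: the job done as asked, in the order asked, and still so for the second after the job is handed in, with the robot touching nothing.
Of grip_a, grip_b, grip_c only 2 to 3 are there at a start; the rules pass over those that are not, and their reading is None.
At some moment in a run one of grip_a, grip_b, grip_c, pin_a, pin_b may be knocked a few centimetres aside while the robot is not near it.
It also fails if it takes over 210 s, if anything falls off the work surface, if the arm or the gripper's body presses on something with over 40 N, if the wrist force passes 120 N, or if a joint passes its speed limit or range.

## Working session

There is one attempt and no reset: what is moved stays moved. The work goes in short steps, Python scripts to look and compute and a tool call to move; the robot and the scene stay as the last step left them, time stands still between calls to the robot, and variables do not carry over. Pictures are saved under pics/ and viewed, at most 14 in all, crops included, and the job is handed in when it is done.

Besides the shell and the picture viewer there is one more tool, called after "Emit:" by a JSON object that holds its "op" and its "data", one argument or row to a line. arm_command: Moves the arm, as the interface text tells. Its arguments: {"type":"object","properties":{"series":{"type":"array"},"newtons":{"type":"number"}},"required":["series"]}

```bash
mkdir -p pics; ls
python3 - <<'E'
from cell import robot
import cv2,numpy as np
for n in("scene","top"):
    im=robot.get_image(n); cv2.imwrite(f"pics/{n}0.png",im[:,:,::-1]); c=robot.calibration(n)
    print(n,np.round(c["K"],1).tolist(),np.round(c["eye"],3),np.round(c["attitude"],3).tolist())
s=robot.get_state();print(s, robot.tcp_to_grasp)
c=robot.calibration("wrist");print(c)
E
```

```text
pics
scene [[492.1, 0.0, 315.2], [0.0, 492.1, 198.2], [0.0, 0.0, 1.0]] [-0.089 -1.486  1.025] [-2.09, 0.471, -0.23]
top [[440.3, 0.0, 321.7], [0.0, 440.3, 198.4], [0.0, 0.0, 1.0]] [ 0.406 -0.107  1.339] [-2.193, 2.155, -0.095]
{'clock': 0.1, 'joint_pos': array([-0.92879932,  0.50177831, -0.42678522,  1.55135074,  0.2207738 ,
        1.13829601, -0.21027348]), 'dq': array([ 5.91894242e-04, -2.30415111e-03, -1.71715795e-03, -1.75567512e-03,
        1.13725187e-03, -6.55131466e-05,  1.71520126e-03]), 'tau': array([-1.14894527e-02, -5.70803261e+01, -5.83859771e+00, -2.81754702e+01,
        1.05976113e-02,  5.44824492e-03,  2.78005949e-06]), 'tcp_pos': array([0.24030644, 0.60360165, 0.40374343]), 'ee_rot': array([-5.91313592e-01, -3.08501803e+00,  2.72985265e-03]), 'contact_force': array([ 0.41408419, -0.65534404, -0.57991016]), 'torque': array([-0.02616192,  0.00140844, -0.02700867]), 'grip_force': 0.0, 'width': 0.9961020042979013} 0.1547
{'K': array([[309.70691629,   0.        , 322.54104906],
       [  0.        , 309.70691629, 194.36520779],
       [  0.        ,   0.        ,   1.        ]]), 'eye': array([0.17812824, 0.62843827, 0.37342772]), 'attitude': array([2.40954094, 1.63502734, 0.21797426])}
```

View pics/top0.png

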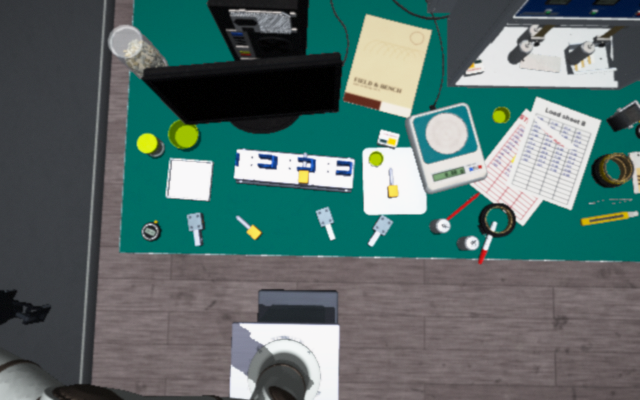

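View pics/scene0.png

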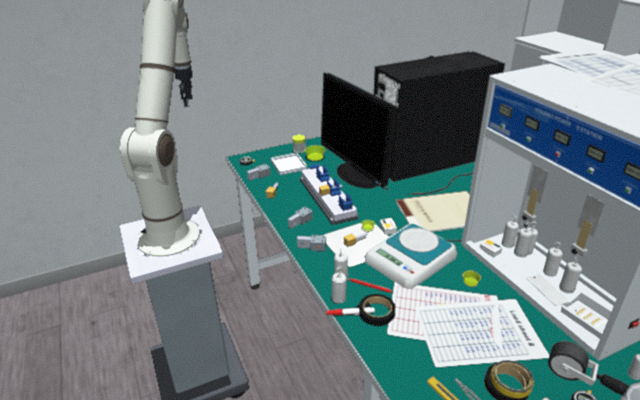

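```bash
cat > h.py <<'E'
from cell import robot
import cv2,numpy as np
from scipy.spatial.transform import Rotation as R
def rays(name,px,cal=None):
    c=cal or robot.calibration(name); K=c["K"]; px=np.atleast_2d(px).astype(float)
    u=(px-[K[0,2],K[1,2]])/[K[0,0],K[1,1]]
    if name=="wrist":
        r=np.linalg.norm(u,axis=1,keepdims=True)+1e-9
        d=np.hstack([u/r*np.sin(r),np.cos(r)])
    else: d=np.hstack([u,np.ones((len(u),1))])
    return c["eye"],R.from_rotvec(c["attitude"]).apply(d)
def toplane(name,px,z,cal=None):
    e,d=rays(name,px,cal); return e+d*((z-e[2])/d[:,2])[:,None]
def proj(name,P,cal=None):
    c=cal or robot.calibration(name);K=c["K"]
    q=R.from_rotvec(c["attitude"]).inv().apply(np.atleast_2d(P)-c["eye"])
    if name=="wrist":
        n=np.linalg.norm(q[:,:2],axis=1,keepdims=True)+1e-12
        u=q[:,:2]/n*np.arctan2(n,q[:,2:])
    else: u=q[:,:2]/q[:,2:]
    return u*[K[0,0],K[1,1]]+[K[0,2],K[1,2]]
def snap(name,fn=None,crop=None,s=1):
    cal=robot.calibration(name); im=robot.get_image(name)[:,:,::-1].copy()
    if fn:
        o=im if crop is None else im[crop[1]:crop[3],crop[0]:crop[2]]
        cv2.imwrite("pics/"+fn,cv2.resize(o,None,fx=s,fy=s,interpolation=cv2.INTER_CUBIC))
    return im,cal
def blobs(mask,amin):
    cs,_=cv2.findContours(mask.astype(np.uint8),cv2.RETR_EXTERNAL,cv2.CHAIN_APPROX_NONE)
    return sorted([c for c in cs if cv2.contourArea(c)>=amin],key=cv2.contourArea,reverse=True)
def go(xyz,yaw):
    """shift (tool mm) and turn taking the GRASP point to xyz, tool down, closing axis (tool y) at world yaw (mod pi, nearest)."""
    s=robot.get_state(); R0=R.from_rotvec(s["ee_rot"])
    best=None
    for k in(0,np.pi):
        y=np.array([np.cos(yaw+k),np.sin(yaw+k),0]); z=np.array([0,0,-1.]); x=np.cross(y,z)
        w=(R0.inv()*R.from_matrix(np.c_[x,y,z])).as_rotvec()
        if best is None or np.linalg.norm(w)<np.linalg.norm(best): best=w
    t=np.array(xyz)+[0,0,robot.tcp_to_grasp]-s["tcp_pos"]
    print("go",np.round(xyz,4),"shift",np.round(R0.inv().apply(t)*1000,1),"turn",np.round(best,3),"q7",round(s["joint_pos"][6],2))
E
python3 - <<'E'
from h import *
im,c=snap("top","top1.png",(130,130,450,255),2.5)
hsv=cv2.cvtColor(im,cv2.COLOR_BGR2HSV)
print(hsv[228,270],hsv[222,323],hsv[229,255],hsv[170,248],hsv[160,267])
H,S,V=[hsv[:,:,i].astype(int) for i in range(3)]
for nm,m,z in(("brass",(H>12)&(H<30)&(S>120)&(V>120),.03),("blue",(H>105)&(H<130)&(S>120),.085),("nongreen",(S<110)&(V>90),0.02)):
    for b in blobs(m,15):
        x,y,w,h=cv2.boundingRect(b)
        if x<125 or x>460 or y<125 or y>260 or w>150: continue
        r=cv2.minAreaRect(b); p=toplane("top",cv2.boxPoints(r),z,c)
        print(nm,np.round(r[0],1),np.round(r[1],1),round(r[2],1),"ctr",np.round(p.mean(0)[:2],3),"box",np.round(p[:,:2],3).tolist())
E
```

```text
[ 87 255 110] [107  49 168] [ 26 166 249] [  0   0 249] [150   2 238]
brass [253.8 231.8] [12.   9.9] 45.0 ctr [0.421 0.098] box [[0.423, 0.121], [0.444, 0.1], [0.419, 0.074], [0.398, 0.095]]
brass [303.5 176.5] [13.  9.] 90.0 ctr [ 0.589 -0.046] box [[0.608, -0.032], [0.608, -0.06], [0.569, -0.06], [0.569, -0.033]]
brass [392.5 190.5] [ 9. 11.] 0.0 ctr [ 0.551 -0.313] box [[0.534, -0.3], [0.567, -0.3], [0.568, -0.327], [0.535, -0.327]]
brass [391.3 141.1] [7.6 5.7] 18.4 ctr [ 0.701 -0.309] box [[0.696, -0.296], [0.713, -0.301], [0.706, -0.323], [0.689, -0.317]]
blue [267.3 161. ] [17.9 12.5] 5.7 ctr [0.624 0.056] box [[0.608, 0.083], [0.644, 0.081], [0.64, 0.029], [0.604, 0.032]]
blue [306.  164.5] [13. 16.] 90.0 ctr [ 0.616 -0.055] box [[0.634, -0.032], [0.635, -0.078], [0.597, -0.079], [0.597, -0.033]]
blue [343.9 167.5] [14.3 12.7] 8.1 ctr [ 0.609 -0.164] box [[0.593, -0.142], [0.63, -0.146], [0.625, -0.187], [0.588, -0.182]]
nongreen [293.8 169. ] [119.9  35.8] 4.9 ctr [ 0.613 -0.016] box [[0.57, 0.168], [0.68, 0.163], [0.655, -0.201], [0.546, -0.193]]
nongreen [188.9 179. ] [45
[... 168 characters left out ...]
89, -0.082], [0.503, -0.122], [0.408, -0.156], [0.394, -0.116]]
nongreen [195.6 228.9] [33.1 13.9] 81.9 ctr [0.426 0.273] box [[0.472, 0.303], [0.478, 0.262], [0.381, 0.244], [0.374, 0.285]]
nongreen [149.5 231. ] [16. 17.] 90.0 ctr [0.418 0.411] box [[0.441, 0.438], [0.442, 0.387], [0.394, 0.384], [0.393, 0.435]]
nongreen [442.4 225.1] [15.  15.3] 76.0 ctr [ 0.451 -0.464] box [[0.466, -0.437], [0.478, -0.481], [0.435, -0.492], [0.423, -0.448]]
nongreen [243.6 222.9] [20.1  7.3] 29.7 ctr [0.447 0.13 ] box [[0.452, 0.162], [0.471, 0.152], [0.442, 0.098], [0.423, 0.109]]
nongreen [159.6 150. ] [ 6.1 16.1] 31.6 ctr [0.663 0.393] box [[0.647, 0.413], [0.69, 0.389], [0.68, 0.373], [0.637, 0.397]]
```

View pics/top1.png

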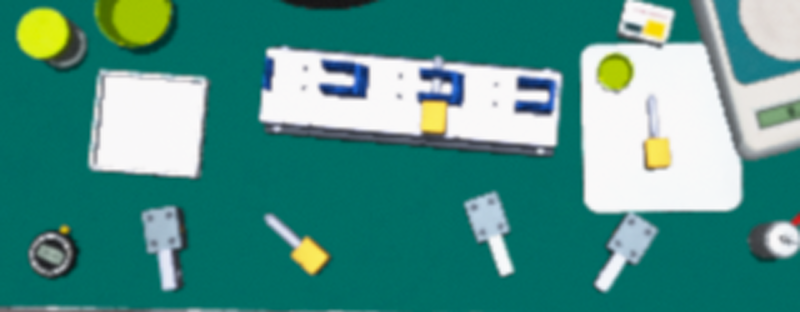

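Run:
```python
from h import *
p=toplane("top",[[383,225],[372.5,242]],.036);print(p)
go([.48,-.15,.25],np.radians(60))
```

```text
[[ 0.44738565 -0.28464512  0.036     ]
 [ 0.3968559  -0.25401792  0.036     ]]
go [ 0.48 -0.15  0.25] shift [-5.014e+02 -6.116e+02  1.000e-01] turn [-0.002  0.     0.145] q7 -0.21
```

Emit:
{"op": "arm_command", "data": {
  "series": [
    [-1,-501,-612,0,0,0,0.145],
    [-1,-501,-612,0,0,0,0.145],
    [-1,-501,-612,0,0,0,0.145],
    [-1,-501,-612,0,0,0,0.145],
    [-1,-501,-612,0,0,0,0.145],
    [-1,-501,-612,0,0,0,0.145],
    [-1,-501,-612,0,0,0,0.145],
    [-1,-501,-612,0,0,0,0.145],
    [-1,-501,-612,0,0,0,0.145],
    [-1,-501,-612,0,0,0,0.145],
    [-1,-501,-612,0,0,0,0.145],
    [-1,-501,-612,0,0,0,0.145]
  ]
}}

```text
clock: 1.35
tcp_pos: [0.4218, 0.03, 0.4049]
ee_rot: [0.813, 3.034, 0.0]
contact_force: [1.4, 0.7, -0.9]
width: 0.999
grip_force: 0.0
```

Emit:
{"op": "arm_command", "data": {
  "series": [
    [-1,-198,-240,0,0,0,0],
    [-1,-198,-240,0,0,0,0],
    [-1,-198,-240,0,0,0,0],
    [-1,-198,-240,0,0,0,0],
    [-1,-198,-240,0,0,0,0],
    [-1,-198,-240,0,0,0,0]
  ]
}}

```text
clock: 1.95
tcp_pos: [0.4713, -0.2657, 0.4046]
ee_rot: [0.813, 3.035, 0.0]
contact_force: [1.4, 0.8, -0.0]
width: 1.002
grip_force: 0.0
```

Run:
```python
from h import *
im,c=snap("wrist","w1.png");s=robot.get_state();print(s["clock"],s["tcp_pos"],s["ee_rot"],s["joint_pos"],s["contact_force"])
go([.48,-.15,.25],np.radians(60))
```

```text
2.0 [ 0.47068933 -0.2745786   0.4050088 ] [ 0.82491263  3.02782465 -0.01030574] [ 0.28286219  0.28217674  0.23237291  1.8375261  -0.0685574   1.02527094
  1.58048812] [ 2.77121975 -9.18953651  2.2400617 ]
go [ 0.48 -0.15  0.25] shift [ 55.2 112.1  -0.6] turn [-0.005  0.005 -0.008] q7 1.58
```

View pics/w1.png

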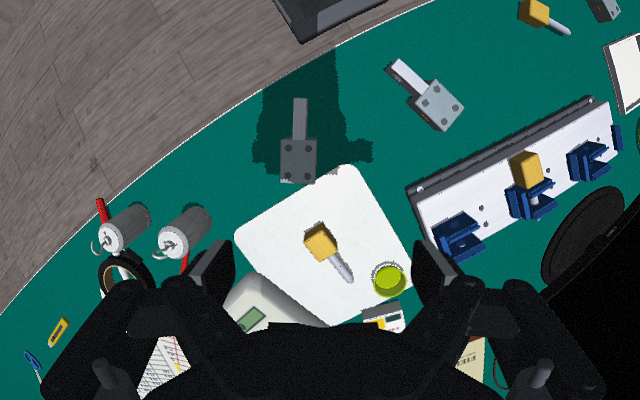

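```bash
cat >> h.py <<'E'
def grips(im,cal,name="wrist",amin=300):
    """blocks' and lugs' outlines of grips: gray blobs on green; top face at z=.036. Returns metric rects"""
    hsv=cv2.cvtColor(im,cv2.COLOR_BGR2HSV);H,S,V=[hsv[:,:,i].astype(int) for i in range(3)]
    m=(S<130)&(V>60)
    for b in blobs(m,amin):
        p=toplane(name,b[:,0,:],.036,cal)[:,:2].astype(np.float32)
        if not np.isfinite(p).all(): continue
        r=cv2.minAreaRect(p)
        a,bb=sorted(r[1])
        if .03<a<.06 and .08<bb<.13: print("grip?",np.round(r[0],4),np.round([a,bb],4),np.round(np.mean(b[:,0,:],axis=0)))
def railfit(im,cal,name="wrist"):
    hsv=cv2.cvtColor(im,cv2.COLOR_BGR2HSV);H,S,V=[hsv[:,:,i].astype(int) for i in range(3)]
    m=(S<40)&(V>170)
    for b in blobs(m,800):
        p=toplane(name,b[:,0,:],.045,cal)[:,:2].astype(np.float32); r=cv2.minAreaRect(p)
        print("white",np.round(r[0],4),np.round(r[1],4),round(r[2],2))
E
python3 - <<'E'
from h import *
im,c=snap("wrist","w2.png",(230,40,640,280),1.95)
s=robot.get_state();print(s["tcp_pos"],s["dq"].round(3))
grips(im,c);railfit(im,c)
hsv=cv2.cvtColor(im,cv2.COLOR_BGR2HSV);H,S,V=[hsv[:,:,i].astype(int) for i in range(3)]
for b in blobs((H>105)&(H<130)&(S>110)&(V>30),60):
    p=toplane("wrist",b[:,0,:],.085,c)[:,:2].astype(np.float32); r=cv2.minAreaRect(p);print("blue",np.round(r[0],4),np.round(r[1],4),round(r[2],1),b[:,0].mean(0).round())
for b in blobs((H>12)&(H<30)&(S>120)&(V>120),60):
    p=toplane("wrist",b[:,0,:],.03,c)[:,:2].astype(np.float32); r=cv2.minAreaRect(p);print("brass",np.round(r[0],4),np.round(r[1],4),round(r[2],1),b[:,0].mean(0).round())
E
```

```text
[ 0.4703104  -0.27124556  0.40467689] [-0.053 -0.038 -0.08   0.068 -0.024  0.024 -0.079]
grip? [ 0.4468 -0.1197] [0.0399 0.0981] [430.  86.]
grip? [ 0.449  -0.4649] [0.0471 0.1097] [188. 231.]
white [ 0.5651 -0.3121] [0.182  0.1681] 2.02
white [ 0.6018 -0.1276] [0.1309 0.0868] 86.16
white [0.6145 0.0616] [0.1903 0.0865] 86.09
white [ 0.6046 -0.4401] [0.0995 0.0787] 14.06
white [ 0.636  -0.7108] [0.0619 0.2539] 26.37
white [0.5636 0.2528] [0.1038 0.1106] 86.54
blue [ 0.601  -0.1675] [0.0536 0.0575] 86.6 [467. 233.]
blue [ 0.6088 -0.0629] [0.0766 0.0551] 83.2 [539. 192.]
blue [0.6153 0.0441] [0.0906 0.0557] 82.6 [594. 156.]
blue [0.6123 0.113 ] [0.023 0.043] 88.9 [621. 131.]
brass [ 0.5502 -0.3138] [0.0345 0.0284] 5.4 [329. 241.]
brass [ 0.6073 -0.0182] [0.0329 0.0409] 86.9 [539. 165.]
brass [0.4197 0.0982] [0.0346 0.0288] 47.7 [545.   8.]
brass [ 0.4765 -0.9164] [0.0199 0.1356] 9.9 [ 62. 331.]
brass [ 0.6982 -0.3094] [0.0235 0.0195] 76.2 [384. 320.]
```

View pics/w2.png

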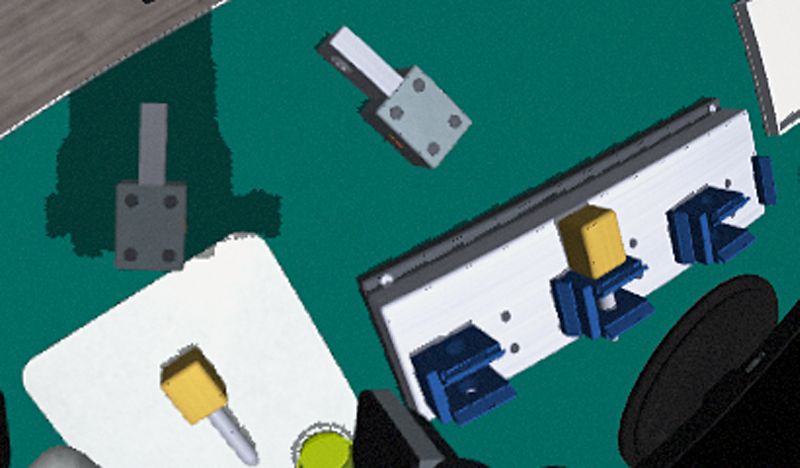

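```bash
cat >> h.py <<'E'
RO=np.array([.6211,-.0190]);RY=-.068
def rail(x,y):
    return RO+x*np.array([np.cos(RY),np.sin(RY)])+y*np.array([-np.sin(RY),np.cos(RY)])
E
python3 - <<'E'
from h import *
c=robot.calibration("wrist")
px=np.array([[117,183],[187,182],[185,270],[115,268],[154.5,103],[151,183],[151,269]])/1.95+[230,40]
p=toplane("wrist",px,.036,c)[:,:2];print(p.round(4),np.linalg.norm(p[0]-p[1]),np.linalg.norm(p[1]-p[2]),np.linalg.norm(p[4]-p[6]))
d=p[4]-p[6];a=np.arctan2(d[1],d[0]);bc=p[:4].mean(0);print(np.degrees(a),bc)
go([*bc,.024],a-np.pi/2)
go([*bc,.024],a-np.pi/2)
E
```

```text
[[ 0.4154 -0.2815]
 [ 0.4351 -0.2476]
 [ 0.4779 -0.2741]
 [ 0.4564 -0.3082]
 [ 0.3877 -0.2405]
 [ 0.4253 -0.2652]
 [ 0.4675 -0.2906]] 0.039196310369657046 0.05043894725988303 0.09424646769047226
147.87592330533056 [ 0.4462108  -0.27787027]
go [ 0.4462 -0.2779  0.024 ] shift [ 17.9 -17.  226. ] turn [-0.004  0.003  0.027] q7 1.57
go [ 0.4462 -0.2779  0.024 ] shift [ 17.9 -17.  226. ] turn [-0.004  0.003  0.027] q7 1.57
```

Emit:
{"op": "arm_command", "data": {
  "series": [
    [-1,18,-17,0,0,0,0.027],
    [-1,18,-17,40,0,0,0.027],
    [-1,18,-17,80,0,0,0.027],
    [-1,18,-17,120,0,0,0.027],
    [-1,18,-17,160,0,0,0.027],
    [-1,18,-17,190,0,0,0.027],
    [-1,18,-17,210,0,0,0.027],
    [-1,18,-17,220,0,0,0.027],
    [-1,18,-17,226,0,0,0.027],
    [-1,18,-17,226,0,0,0.027],
    [-1,18,-17,226,0,0,0.027],
    [-1,18,-17,226,0,0,0.027]
  ]
}}

```text
clock: 3.25
tcp_pos: [0.4478, -0.2699, 0.1798]
ee_rot: [0.854, 3.021, -0.001]
contact_force: [0.1, -0.7, -0.3]
width: 1.0
grip_force: 0.0
```

Emit:
{"op": "arm_command", "data": {
  "series": [
    [1,0,0,0,0,0,0],
    [1,0,0,0,0,0,0],
    [1,0,0,0,0,0,0],
    [1,0,0,0,0,0,0],
    [1,0,0,0,0,0,0],
    [1,0,0,0,0,0,0],
    [1,0,0,0,0,0,0],
    [1,0,0,0,0,0,0]
  ],
  "newtons": 60
}}

```text
clock: 4.05
tcp_pos: [0.4456, -0.2713, 0.1793]
ee_rot: [-0.858, -3.021, 0.003]
contact_force: [-6.0, -2.5, 9.8]
width: 0.468
grip_force: 58.2
```

Run:
```python
from h import *
s=robot.get_state();print(s)
im,c=snap("wrist","w3.png")
```

```text
{'clock': 4.05, 'joint_pos': array([ 0.35764806,  0.58992701,  0.16868931,  2.02141432, -0.17705964,
        0.54498047,  1.66772804]), 'dq': array([ 0.00148831, -0.00172968,  0.00073528,  0.00075732,  0.00039038,
       -0.00041693,  0.00296486]), 'tau': array([-3.19025651e+00, -4.82322371e+01, -6.26807548e-01, -1.71456027e+01,
       -1.08572748e+00, -1.06434189e+00,  3.05826275e-02]), 'tcp_pos': array([ 0.44560661, -0.27132427,  0.17934356]), 'ee_rot': array([-8.57561760e-01, -3.02061174e+00,  2.80709288e-03]), 'contact_force': array([-6.00092562, -2.52916897,  9.77974477]), 'torque': array([-0.60542669,  1.3390204 , -0.02046678]), 'grip_force': 58.18011676892638, 'width': 0.4682211814757263}
```

View pics/w3.png

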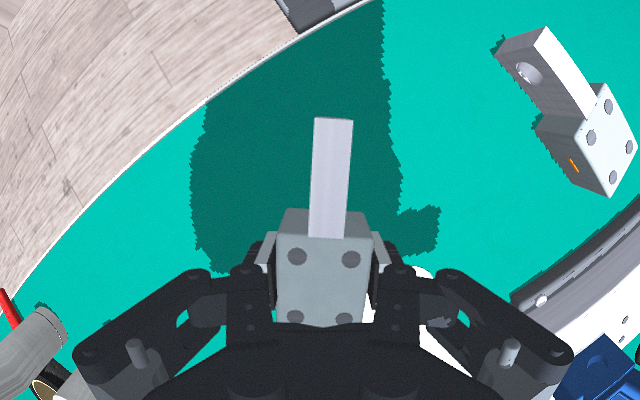

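```bash
cat >> h.py <<'E'
def held(im,cal,s,ztop):
    """outline of held grip's lug top: edge midline -> in tool frame (mm, rad)"""
    pass
def tool(P,s):
    return R.from_rotvec(s["ee_rot"]).inv().apply(np.atleast_2d(P)-s["tcp_pos"])*1000
E
python3 - <<'E'
from h import *
s=robot.get_state();c=robot.calibration("wrist")
p=toplane("wrist",[[316,118],[353,119],[310,236],[345,238],[280,236],[372,238]],.036,c)
print(tool(p,s).round(1))
t=rail(0,-.145);print("fork0",t)
ye=RY-np.pi/2  # grip x
gx=np.array([np.cos(ye),np.sin(ye)])
g=t-gx*.051
go([*g,.13],RY); go([*g,.07],RY)
E
```

```text
[[ 64.7  -2.2 143.4]
 [ 64.4  11.2 143.4]
 [ 19.   -4.8 143.4]
 [ 18.1   9.  143.4]
 [ 18.9 -16.8 143.4]
 [ 18.   19.9 143.3]]
fork0 [ 0.6112476  -0.16366489]
go [ 0.6147 -0.1128  0.13  ] shift [ -60.4  223.5 -105.9] turn [-0.003  0.     1.086] q7 1.67
go [ 0.6147 -0.1128  0.07  ] shift [-60.5 223.7 -45.9] turn [-0.003  0.     1.086] q7 1.67
```

Emit:
{"op": "arm_command", "data": {
  "series": [
    [1,0,0,-40,0,0,0],
    [1,0,0,-80,0,0,0],
    [1,0,0,-106,0,0,0],
    [1,-10,40,-106,0,0,-0.14],
    [1,-20,80,-106,0,0,-0.28],
    [1,-30,120,-106,0,0,-0.42],
    [1,-40,160,-106,0,0,-0.56],
    [1,-50,200,-106,0,0,-0.7],
    [1,-55,210,-106,0,0,-0.84],
    [1,-60,220,-106,0,0,-0.98],
    [1,-60,224,-106,0,0,-1.12],
    [1,-60,224,-106,0,0,-1.26]
  ]
}}

```text
clock: 5.3
tcp_pos: [0.6157, -0.1088, 0.284]
ee_rot: [1.101, -2.941, -0.002]
contact_force: [-0.1, -0.0, -3.2]
width: 0.465
grip_force: 60.2
```

Emit:
{"op": "arm_command", "data": {
  "series": [
    [1,0,0,0,0,0,-0.14],
    [1,0,0,0,0,0,-0.28],
    [1,0,0,0,0,0,-0.42],
    [1,0,0,0,0,0,-0.56],
    [1,0,0,0,0,0,-0.7],
    [1,0,0,0,0,0,-0.8],
    [1,0,0,0,0,0,-0.8],
    [1,0,0,0,0,0,-0.8],
    [1,0,0,0,0,0,-0.8]
  ]
}}

```text
clock: 6.2
tcp_pos: [0.6152, -0.1105, 0.2838]
ee_rot: [2.15, -2.29, -0.003]
contact_force: [0.1, -1.2, -2.3]
width: 0.467
grip_force: 60.0
```

Run:
```python
from h import *
s=robot.get_state();print(s["joint_pos"],s["dq"].round(3),s["tcp_pos"],s["width"],s["contact_force"])
t=rail(0,-.145);gx=np.array([np.cos(RY-np.pi/2),np.sin(RY-np.pi/2)])
g=t-gx*.049
go([*g,.13],RY)
im,c=snap("wrist","w4.png")
```

```text
[ 0.88093115  0.8861711  -1.13881822  1.69554397  0.87381926  1.15996427
  2.57163661] [-0.028 -0.038  0.02  -0.002 -0.002 -0.003 -0.001] [ 0.61523713 -0.11054289  0.28378737] 0.4670003008056506 [ 0.0561672  -1.23630197 -2.32229775]
go [ 0.6146 -0.1148  0.13  ] shift [ 4.3  0.4 -0.9] turn [0.002 0.001 0.005] q7 2.57
```

View pics/w4.png

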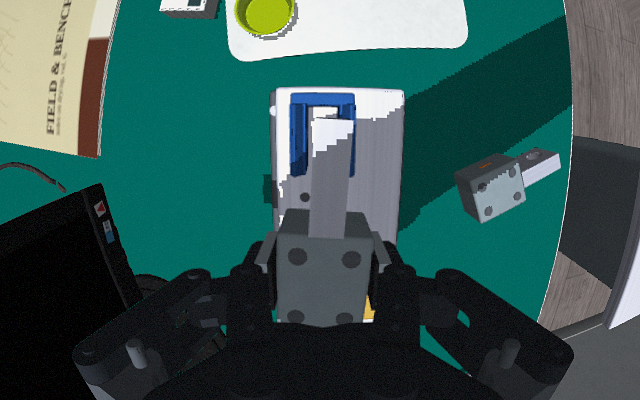

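Run:
```python
from h import *
im=cv2.imread("pics/w4.png");c=robot.calibration("wrist");s=robot.get_state()
cv2.imwrite("pics/w4c.png",cv2.resize(im[70:250,255:420],None,fx=3.3,fy=3.3,interpolation=cv2.INTER_CUBIC))
f0=np.r_[rail(0,-.145),0]
P=[[ *rail(x,y),z] for x,y,z in((-.0275,-.145,.088),(.0275,-.145,.088),(-.056,-.176,.045),(.032,-.176,.045),(0,-.145,.088),(0,-.162,.081))]
print(proj("wrist",P,c).round(1))
px=[[276,89],[404,91]]
q=toplane("wrist",px,.045,c);print("rail end corners",q.round(4), "expected",np.array(P)[2:4].round(4))
print("lug end tool",tool(toplane("wrist",[[314,119],[354,119]],s["tcp_pos"][2]-.1434,c),s).round(1), s["joint_pos"][6],s["joint_pos"][2])
```

```text
[[374.2 136.7]
 [272.3 136.1]
 [405.7  88.2]
 [275.5  85.7]
 [323.3 135.8]
 [323.4 104.5]]
rail end corners [[ 0.6409 -0.1945  0.045 ]
 [ 0.5546 -0.1888  0.045 ]] expected [[ 0.5533 -0.1908  0.045 ]
 [ 0.6411 -0.1968  0.045 ]]
lug end tool [[ 63.7  -2.9 143.5]
 [ 63.8  11.7 143.5]] 2.5716252953065037 -1.1381656224298582
```

View pics/w4c.png

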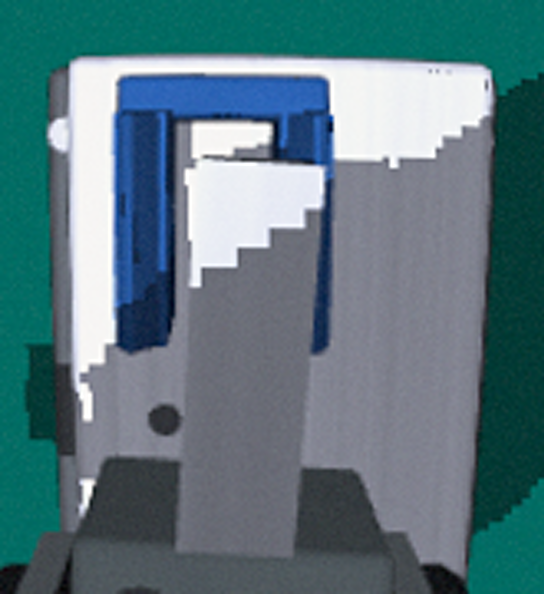

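Emit:
{"op": "arm_command", "data": {
  "series": [
    [1,3.5,-3.2,0,0,0,0],
    [1,3.5,-3.2,0,0,0,0],
    [1,3.5,-3.2,10,0,0,0],
    [1,3.5,-3.2,16,0,0,0],
    [1,3.5,-3.2,22,0,0,0],
    [1,3.5,-3.2,26,0,0,0],
    [1,3.5,-3.2,30,0,0,0],
    [1,3.5,-3.2,34,0,0,0],
    [1,3.5,-3.2,34,0,0,0],
    [1,3.5,-3.2,34,0,0,0]
  ]
}}

```text
clock: 7.25
tcp_pos: [0.6186, -0.1138, 0.2506]
ee_rot: [-2.152, 2.289, 0.0]
contact_force: [-0.1, -0.6, -2.0]
width: 0.465
grip_force: 60.0
```

```bash
sed -i 's/RO=.*;RY/RO=np.array([.6211,-.0178]);RY/' h.py
python3 - <<'E'
from h import *
s=robot.get_state();print(s["joint_pos"],s["tcp_pos"],s["contact_force"])
print(tool([[*rail(0,-.145),.062]],s).round(1))
im,c=snap("wrist","w5.png",(255,70,420,250),3.3)
E
```

```text
[ 0.87027429  0.93733636 -1.11757726  1.70124219  0.92917405  1.12963289
  2.54862803] [ 0.61863928 -0.11375621  0.25064928] [-0.13634256 -0.58989323 -2.01077289]
[[ 49.1   4.4 188.6]]
```

View pics/w5.png

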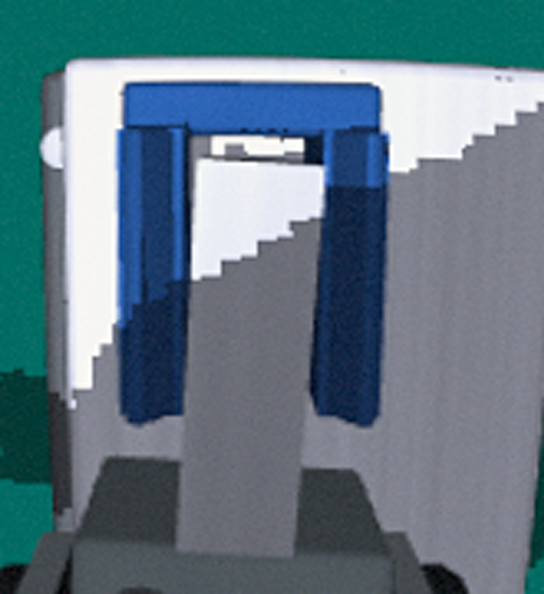

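Emit:
{"op": "arm_command", "data": {
  "series": [
    [1,0,0,6,0,0,-0.01],
    [1,0,0,12,0,0,-0.01],
    [1,0,0,17,0,0,-0.01],
    [1,0,0,21,0,0,-0.01],
    [1,0,0,24,0,0,-0.01],
    [1,0,0,25.5,0,0,-0.01],
    [1,0,0,26,0,0,-0.01],
    [1,0,0,26,0,0,-0.01],
    [1,0,0,26,0,0,-0.01]
  ]
}}

```text
clock: 8.2
tcp_pos: [0.6186, -0.1139, 0.2247]
ee_rot: [2.163, -2.278, 0.0]
contact_force: [-0.3, -0.4, -3.3]
width: 0.465
grip_force: 59.9
```

Run:
```python
from h import *
s=robot.get_state();print(s["joint_pos"],s["tcp_pos"],s["contact_force"],s["torque"])
```

```text
[ 0.86055697  0.97244858 -1.09788601  1.71008287  0.96887711  1.10315341
  2.536399  ] [ 0.61861305 -0.11391362  0.22473159] [-0.31165096 -0.44409669 -3.27739214] [-0.24279211  0.06407241  0.05938402]
```

Emit:
{"op": "arm_command", "data": {
  "series": [
    [1,0,1,0.5,0,0,-0.025],
    [1,0,1,1,0,0,-0.025],
    [1,0,1,1.5,0,0,-0.025],
    [1,0,1,1.5,0,0,-0.025],
    [0,0,1,1.5,0,0,-0.025],
    [-0.5,0,1,1.5,0,0,-0.025],
    [-0.5,0,1,1.5,0,0,-0.025],
    [-0.5,0,1,1.5,0,0,-0.025],
    [-0.5,0,1,1.5,0,0,-0.025]
  ]
}}

```text
clock: 9.1
tcp_pos: [0.6176, -0.1136, 0.2231]
ee_rot: [-2.192, 2.25, 0.0]
contact_force: [-0.4, -0.2, -0.1]
width: 0.752
grip_force: 0.0
```

Run:
```python
from h import *
s=robot.get_state();print(s["joint_pos"],s["tcp_pos"],s["contact_force"],s["width"])
im,c=snap("wrist","w6.png",(200,70,460,335),2.2)
```

```text
[ 0.8734678   0.99338829 -1.12468782  1.71286897  0.99614739  1.12049946
  2.545488  ] [ 0.61761352 -0.11360957  0.22309462] [-0.35463112 -0.18510478 -0.07334206] 0.7516341665231374
```

View pics/w6.png

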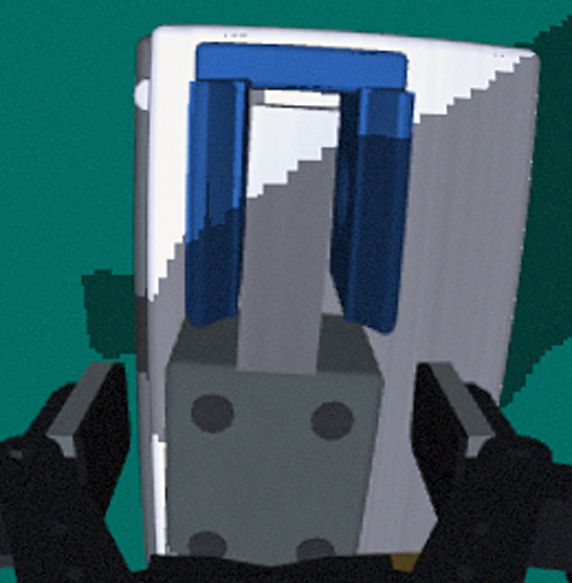

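Run:
```python
from h import *
c=robot.calibration("wrist")
q=toplane("wrist",np.array([[252,105],[339,110],[240,370],[317,374]])/2.2+[200,70],.081,c)[:,:2]
d=q-RO; e=np.array([np.cos(RY),np.sin(RY)]);f=np.array([-e[1],e[0]])
print("lug end/base in rail (mm)",np.c_[d@e,d@f].round(4)*1000)
go([*rail(-.0385,-.031),.15],RY+np.pi/2)
go([*rail(-.0385,-.031),.068],RY+np.pi/2)
```

```text
lug end/base in rail (mm) [[   8.3 -159.9]
 [  -5.9 -159.7]
 [   8.8 -113.6]
 [  -5.  -113.4]]
go [ 0.5806 -0.0461  0.15  ] shift [-66.6  38.8 -81.6] turn [-0.     0.    -1.529] q7 2.55
go [ 0.5806 -0.0461  0.068 ] shift [-66.5  38.8   0.4] turn [-0.     0.    -1.529] q7 2.55
```

Emit:
{"op": "arm_command", "data": {
  "series": [
    [-0.5,0,0,-30,0,0,0],
    [-0.5,0,0,-75,0,0,0],
    [-0.4,-20,10,-82,0,0,0.14],
    [-0.4,-40,20,-82,0,0,0.28],
    [-0.4,-60,30,-82,0,0,0.42],
    [-0.4,-66.5,39,-82,0,0,0.56],
    [-0.4,-66.5,39,-82,0,0,0.7],
    [-0.4,-66.5,39,-82,0,0,0.84],
    [-0.4,-66.5,39,-82,0,0,0.98],
    [-0.4,-66.5,39,-82,0,0,1.12],
    [-0.4,-66.5,39,-82,0,0,1.26],
    [-0.4,-66.5,39,-82,0,0,1.4]
  ]
}}

```text
clock: 10.35
tcp_pos: [0.5803, -0.0461, 0.3053]
ee_rot: [-0.218, 3.134, 0.0]
contact_force: [-0.7, 0.6, -0.8]
width: 0.706
grip_force: 0.0
```

Emit:
{"op": "arm_command", "data": {
  "series": [
    [-0.4,0,0,0,0,0,0.14],
    [-0.4,0,0,0,0,0,0.213],
    [-0.4,0,0,0,0,0,0.213],
    [-0.4,0,0,0,0,0,0.213]
  ]
}}

```text
clock: 10.75
tcp_pos: [0.5804, -0.0461, 0.3053]
ee_rot: [0.104, 3.14, -0.0]
contact_force: [-0.3, -0.0, 0.3]
width: 0.702
grip_force: 0.0
```

Run:
```python
from h import *
s=robot.get_state();print(s["joint_pos"],s["dq"].round(3),s["tcp_pos"],s["width"])
go([*rail(-.0385,-.031),.068],RY+np.pi/2)
im,c=snap("wrist","w7.png")
P=[[*rail(x,y),z] for x,y,z in((-.0545,-.046,.077),(-.0545,-.016,.077),(-.0185,-.046,.077),(-.0185,-.016,.077))]
print(proj("wrist",P,c).round(1))
hsv=cv2.cvtColor(im,cv2.COLOR_BGR2HSV);H,S,V=[hsv[:,:,i].astype(int) for i in range(3)]
for b in blobs((H>12)&(H<30)&(S>120)&(V>60),300):
    r=cv2.minAreaRect(toplane("wrist",b[:,0],.077,c)[:,:2].astype(np.float32));print(b[:,0].min(0),b[:,0].max(0),r)
```

```text
[ 0.76915013  0.70267792 -1.02282243  1.79677085  0.69034399  1.04829088
  0.98651062] [ 0.005  0.005 -0.006 -0.001 -0.     0.002 -0.001] [ 0.58036555 -0.0460818   0.30526404] 0.7020786688105165
go [ 0.5806 -0.0461  0.068 ] shift [-0.2  0.  82.6] turn [-0.     0.     0.002] q7 0.99
[[299.5 189.8]
 [344.8 189.9]
 [300.6 239.9]
 [343.6 240. ]]
[300 182] [342 237] ((0.5787656307220459, -0.0465252660214901), (0.02836812287569046, 0.03920506685972214), 86.53187561035156)
[445   0] [497  33] ((0.441658079624176, 0.06706071645021439), (0.029831789433956146, 0.03511164337396622), 48.243247985839844)
[ 57 161] [ 92 200] ((0.5423030257225037, -0.25219112634658813), (0.027904964983463287, 0.04390775412321091), 5.255484104156494)
```

View pics/w7.png

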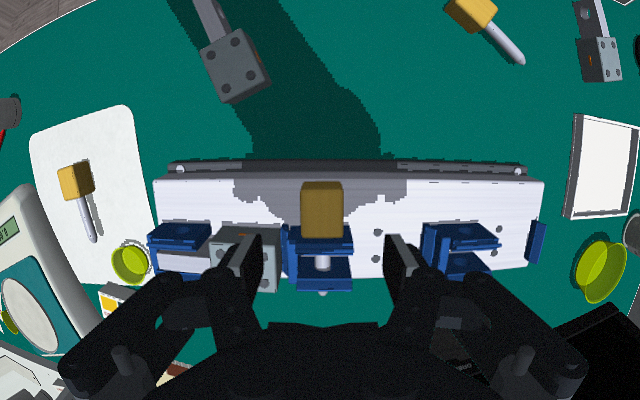

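Emit:
{"op": "arm_command", "data": {
  "series": [
    [-0.4,0,0,40,0,0,0],
    [-0.4,0,0,65,0,0,0],
    [-0.4,0,0,78,0,0,0],
    [-0.4,0,0,82.5,0,0,0],
    [-0.4,0,0,82.5,0,0,0],
    [1,0,0,82.5,0,0,0],
    [1,0,0,82.5,0,0,0],
    [1,0,0,82.5,0,0,0],
    [1,0,0,82.5,0,0,0],
    [1,0,0,82.5,0,0,0],
    [1,0,0,82.5,0,0,0],
    [1,0,0,82.5,0,0,0]
  ],
  "newtons": 60
}}

```text
clock: 12.0
tcp_pos: [0.5811, -0.046, 0.2241]
ee_rot: [0.108, 3.137, -0.001]
contact_force: [-0.1, 0.4, 6.4]
width: 0.339
grip_force: 59.6
```

Run:
```python
from h import *
s=robot.get_state();print(s["joint_pos"],s["tcp_pos"],s["contact_force"],s["torque"],s["width"],s["grip_force"])
go([*rail(-.0385-.065,-.031),.068],RY+np.pi/2)
go([*rail(-.0385-.065,-.145),.068],RY+np.pi/2)
```

```text
[ 0.70440224  0.80131356 -0.92508629  1.83449945  0.80030212  0.92734152
  0.90886693] [ 0.58108296 -0.04603809  0.22408936] [-0.14113509  0.4383477   6.36630349] [0.00827957 0.20773264 0.00387009] 0.3386283456200265 59.64913308620453
go [ 0.5157 -0.0417  0.068 ] shift [65.5 -0.2  1.2] turn [-0.     0.002 -0.001] q7 0.91
go [ 0.508  -0.1554  0.068 ] shift [  65.4 -114.2    1.3] turn [-0.     0.002 -0.001] q7 0.91
```

Emit:
{"op": "arm_command", "data": {
  "series": [
    [1,10,0,-0.5,0,0,0],
    [1,30,0,-1,0,0,0],
    [1,55,0,-1.5,0,0,0],
    [1,68,0,-1.5,0,0,0],
    [1,68,0,-1.5,0,0,0],
    [1,68,-40,-1.5,0,0,0],
    [1,68,-80,-1.5,0,0,0],
    [1,68,-105,-1.5,0,0,0],
    [1,68,-114,-1.5,0,0,0],
    [1,68,-114,-1.5,0,0,0],
    [1,68,-114,-1.5,0,0,0]
  ]
}}

```text
clock: 13.1
tcp_pos: [0.505, -0.1539, 0.2243]
ee_rot: [0.106, 3.139, 0.002]
contact_force: [-1.2, -0.4, -2.2]
width: 0.341
grip_force: 59.5
```

Run:
```python
from h import *
s=robot.get_state();print(s["joint_pos"],s["tcp_pos"],s["contact_force"],s["torque"],s["width"],s["grip_force"])
go([*rail(-.0385,-.145),.068],RY+np.pi/2)
im,c=snap("wrist","w8.png",(200,150,440,330),3)
```

```text
[ 0.97412558  0.73566983 -0.94966528  1.96979997  0.79734439  0.86489894
  1.08796317] [ 0.50499709 -0.1538842   0.22430559] [-1.24794861 -0.38440053 -2.19137545] [ 0.00787436 -0.00969199  0.00665136] 0.340539300078726 59.4581401348114
go [ 0.5728 -0.1598  0.068 ] shift [-68.1  -1.4   1.6] turn [0.001 0.    0.   ] q7 1.09
```

View pics/w8.png

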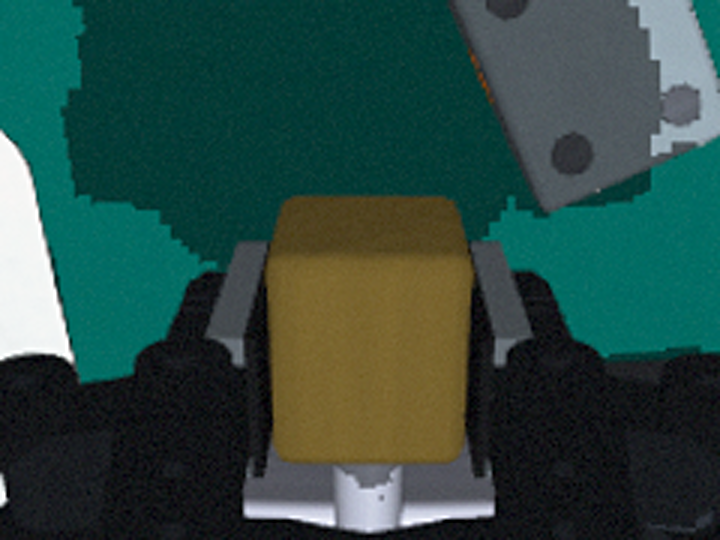

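Emit:
{"op": "arm_command", "data": {
  "series": [
    [1,0,-1.2,-1,0,0,0],
    [1,0,-1.2,-1,0,0,0],
    [1,-6,-1.2,-1,0,0,0],
    [1,-12,-1.2,-1,0,0,0],
    [1,-18,-1.2,-1,0,0,0],
    [1,-24,-1.2,-1,0,0,0],
    [1,-30,-1.2,-1,0,0,0],
    [1,-35,-1.2,-1,0,0,0],
    [1,-40,-1.2,-1,0,0,0],
    [1,-45,-1.2,-1,0,0,0],
    [1,-45,-1.2,-1,0,0,0]
  ]
}}

```text
clock: 14.25
tcp_pos: [0.5505, -0.159, 0.2253]
ee_rot: [0.107, 3.138, 0.002]
contact_force: [1.8, 4.0, -3.5]
width: 0.338
grip_force: 59.3
```

Run:
```python
from h import *
s=robot.get_state();print(s["tcp_pos"],s["contact_force"],s["torque"],s["width"],s["grip_force"])
go([*rail(-.0385,-.145),.068],RY+np.pi/2)
```

```text
[ 0.55047555 -0.15899049  0.22528285] [ 1.76823878  3.99544507 -3.51195765] [ 0.80411346 -0.25537004  0.18916772] 0.3380609036019644 59.3361496925354
go [ 0.5728 -0.1598  0.068 ] shift [-22.4   0.7   2.6] turn [ 0.001  0.002 -0.   ] q7 1.11
```

Emit:
{"op": "arm_command", "data": {
  "series": [
    [1,-5,0.7,0.5,0,0,0],
    [1,-10,0.7,0.5,0,0,0],
    [1,-15,0.7,0.5,0,0,0],
    [1,-19,0.7,0.5,0,0,0],
    [1,-22,0.7,0.5,0,0,0],
    [1,-24,0.7,0.5,0,0,0],
    [1,-25,0.7,0.5,0,0,0],
    [1,-25,0.7,0.5,0,0,0]
  ]
}}

```text
clock: 15.05
tcp_pos: [0.5741, -0.1603, 0.2246]
ee_rot: [-0.108, -3.138, 0.0]
contact_force: [-4.7, 4.4, 1.6]
width: 0.341
grip_force: 60.0
```

Run:
```python
from h import *
s=robot.get_state();print(s["tcp_pos"],s["contact_force"],s["torque"],s["width"],s["grip_force"])
go([*rail(-.0385,-.145),.068],RY+np.pi/2)
```

```text
[ 0.57406864 -0.16034387  0.22464323] [-4.69089418  4.43599396  1.58293989] [1.01116282 0.82865021 0.20527347] 0.34123981181843444 60.03153920173645
go [ 0.5728 -0.1598  0.068 ] shift [1.3 0.4 1.9] turn [-0.    -0.002 -0.001] q7 1.11
```

Emit:
{"op": "arm_command", "data": {
  "series": [
    [1,-1.5,0.5,0,0,0,0],
    [1,-3,0.5,0,0,0,0],
    [1,-3,0.5,0,0,0,0],
    [0,-2,0.5,0,0,0,0],
    [-0.4,0,0.5,0,0,0,0],
    [-0.4,0,0.5,0,0,0,0],
    [-0.4,0,0,0,0,0,0],
    [-0.4,0,0,-40,0,0,0],
    [-0.4,0,0,-90,0,0,0],
    [-0.4,60,40,-120,0,0,0],
    [-0.4,100,80,-150,0,0,0],
    [-0.4,100,80,-150,0,0,0]
  ]
}}

```text
clock: 16.25
tcp_pos: [0.4791, -0.0725, 0.3757]
ee_rot: [0.108, 3.139, -0.001]
contact_force: [0.5, -0.2, 0.8]
width: 0.703
grip_force: 0.0
```

Emit:
{"op": "arm_command", "data": {
  "series": [
    [-1,0,0,0,0,0,0],
    [-1,0,0,0,0,0,0],
    [-1,0,0,0,0,0,0]
  ]
}}

```text
clock: 16.55
tcp_pos: [0.4808, -0.075, 0.3746]
ee_rot: [0.111, 3.139, -0.001]
contact_force: [-0.4, 0.7, -0.7]
width: 0.999
grip_force: 0.0
```

```bash
cat >> h.py <<'E'
def masks(im):
    hsv=cv2.cvtColor(im,cv2.COLOR_BGR2HSV);H,S,V=[hsv[:,:,i].astype(int) for i in range(3)]
    return dict(brass=(H>12)&(H<30)&(S>120)&(V>60),gray=(S<120)&(V>60),blue=(H>105)&(H<130)&(S>110)&(V>30))
def survey(im,c,name="wrist"):
    m=masks(im)
    for nm,z,a,b in(("brass",.03,200,4000),("brass",.077,200,4000),("gray",.036,500,30000)):
        for q in blobs(m[nm],a):
            if cv2.contourArea(q)>b: continue
            P=toplane(name,q[:,0],z,c)[:,:2].astype(np.float32)
            if abs(P).max()>1: continue
            r=cv2.minAreaRect(P); bx=cv2.boxPoints(r)
            print(nm,z,np.round(r[0],4),np.round(np.array(r[1])*1000,1),round(r[2],1),"px",q[:,0].min(0),q[:,0].max(0))
E
python3 - <<'E'
from h import *
im,c=snap("wrist","w9.png");s=robot.get_state();print(s["tcp_pos"],s["contact_force"],s["clock"],s["dq"].round(2).max())
np.save("w9cal.npy",np.r_[c["eye"],c["attitude"]])
survey(im,c)
P=[[*rail(x,y),z] for x,y,z in((-.0545,-.160,.077),(-.0545,-.130,.077),(-.0185,-.16,.077),(-.0185,-.13,.077))]
print("pin0 head expect",proj("wrist",P,c).round(1).tolist())
E
```

```text
[ 0.48080034 -0.07504613  0.37439061] [ 0.0097745   0.35470688 -0.50494578] 16.6 0.01
brass 0.03 [ 0.5946 -0.1717] [40.7 54.5] 87.7 px [233 256] [265 295]
brass 0.03 [0.4195 0.0929] [43.5 35.4] 48.2 px [452  94] [492 131]
brass 0.03 [ 0.5462 -0.3055] [40.8 47.3] 6.3 px [128 225] [159 257]
brass 0.077 [ 0.5676 -0.1565] [34.6 46.4] 87.7 px [233 256] [265 295]
brass 0.077 [0.4187 0.0685] [37.  30.1] 48.2 px [452  94] [492 131]
brass 0.077 [ 0.5265 -0.2703] [34.7 40.2] 6.3 px [128 225] [159 257]
gray 0.036 [ 0.6001 -0.5459] [261.5 700. ] 24.1 px [  0 182] [224 353]
gray 0.036 [ 0.6119 -0.0145] [359.  128.2] 86.0 px [231 230] [517 327]
gray 0.036 [0.5653 0.2742] [138.8 118.6] 86.6 px [535 182] [610 265]
gray 0.036 [ 0.4473 -0.1173] [95.8 42.7] 20.5 px [250 104] [314 197]
gray 0.036 [ 0.4492 -0.5194] [ 75.  251.8] 12.2 px [  0 159] [ 76 220]
gray 0.036 [0.4261 0.2574] [98.  63.6] 10.8 px [561  86] [594 159]
gray 0.036 [ 0.4021 -0.5336] [133.9  48.3] 86.3 px [  0 135] [ 39 170]
gray 0.036 [ 0.7664 -0.358 ] [ 63.7 110.7] 39.6 px [143 341] [190 380]
pin0 head expect [[229.9, 266.4], [258.7, 267.6], [234.3, 295.9], [261.8, 297.3]]
```

Run:
```python
from h import *
go([.4684,-.1106,.14],np.radians(110.5))
```

```text
go [ 0.4684 -0.1106  0.14  ] shift [  9.9 -36.4  79.7] turn [ 0.     0.    -0.428] q7 1.14
```

Emit:
{"op": "arm_command", "data": {
  "series": [
    [-1,10,-36,30,0,0,-0.14],
    [-1,10,-36,60,0,0,-0.28],
    [-1,10,-36,80,0,0,-0.42],
    [-1,10,-36,80,0,0,-0.428],
    [-1,10,-36,80,0,0,-0.428],
    [-1,10,-36,80,0,0,-0.428]
  ]
}}

```text
clock: 17.2
tcp_pos: [0.4687, -0.109, 0.2956]
ee_rot: [-0.557, 3.09, 0.0]
contact_force: [-0.2, -0.1, 0.3]
width: 0.997
grip_force: 0.0
```

```bash
cat >> h.py <<'E'
def gripnear(im,c,ctr,ztop=.036):
    """rectify the plane z=ztop (0.5 mm/px, in the tool frame) about the grasp for edge reading"""
    s=robot.get_state();Rt=R.from_rotvec(s["ee_rot"])
    xs=np.arange(-60,90,.5);ys=np.arange(-50,50,.5);X,Y=np.meshgrid(xs,ys,indexing="ij")
    P=Rt.apply(np.c_[X.ravel(),Y.ravel(),np.zeros(X.size)]/1000)+[s["tcp_pos"][0],s["tcp_pos"][1],0];P[:,2]=ztop
    u=proj("wrist",P,c).astype(np.float32).reshape(*X.shape,2)
    return cv2.remap(im,u[:,:,0],u[:,:,1],cv2.INTER_LINEAR)
E
python3 - <<'E'
from h import *
im,c=snap("wrist");s=robot.get_state();print(s["tcp_pos"],s["dq"].round(3))
g=gripnear(im,c,None);cv2.imwrite("pics/r1.png",cv2.resize(g,None,fx=2.6,fy=2,interpolation=cv2.INTER_CUBIC)[:600])
hsv=cv2.cvtColor(g,cv2.COLOR_BGR2HSV)
m=(hsv[:,:,1]<120)&(hsv[:,:,2]>40)
for x in range(-55,85,7):
    row=m[int((x+60)*2)];d=np.flatnonzero(np.diff(row.astype(int)))
    print(x,(d/2-50).tolist(), hsv[int((x+60)*2),100])
E
```

```text
[ 0.46863245 -0.10900354  0.29575081] [ 0.002 -0.01  -0.001  0.006  0.004 -0.     0.007]
-55 [-44.0, -34.0, -33.0] [ 88 248 109]
-48 [] [ 87 250 109]
-41 [] [ 87 253 108]
-34 [] [ 88 250 108]
-27 [] [ 87 248 109]
-20 [-22.0, 18.0] [102  41  93]
-13 [-22.0, 17.5] [102  45  96]
-6 [-22.0, 17.5] [104  41  94]
1 [-22.0, 18.0] [103  38  93]
8 [-22.0, 18.0] [100  40  96]
15 [-22.0, 18.0] [104  36  91]
22 [-22.0, 18.0] [99 36 93]
29 [-19.5, 15.5] [118  26 117]
36 [-9.5, 5.0] [115  26 119]
43 [-9.5, 5.0] [113  26 117]
50 [-9.5, 5.0] [114  30 118]
57 [-9.5, 5.0] [120  26 119]
64 [-9.5, 5.0] [113  28 120]
71 [] [ 88 165  65]
78 [] [ 89 232  56]
```

View pics/r1.png

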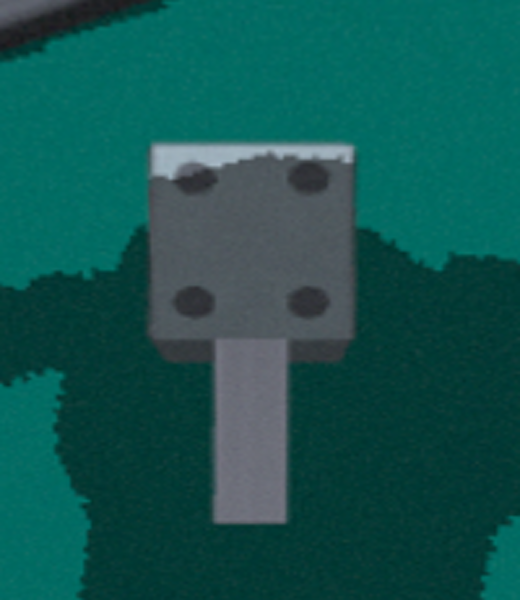

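Emit:
{"op": "arm_command", "data": {
  "series": [
    [-1,0,-2,20,0,0,0],
    [-1,0,-2,55,0,0,0],
    [-1,0,-2,85,0,0,0],
    [-1,0,-2,105,0,0,0],
    [-1,0,-2,117,0,0,0],
    [-1,0,-2,117,0,0,0],
    [-1,0,-2,117,0,0,0],
    [1,0,-2,117,0,0,0],
    [1,0,-2,117,0,0,0],
    [1,0,-2,117,0,0,0],
    [1,0,-2,117,0,0,0],
    [1,0,-2,117,0,0,0]
  ],
  "newtons": 60
}}

```text
clock: 18.45
tcp_pos: [0.4689, -0.1111, 0.1784]
ee_rot: [-0.561, 3.09, -0.001]
contact_force: [-1.3, 1.0, 5.7]
width: 0.453
grip_force: 61.0
```

Emit:
{"op": "arm_command", "data": {
  "series": [
    [1,0,0,0,0,0,0],
    [1,0,0,0,0,0,0],
    [1,0,0,-15,0,0,0],
    [1,0,0,-50,0,0,0],
    [1,0,0,-90,0,0,0],
    [1,0,0,-108,0,0,0],
    [1,0,0,-108,0,0,0]
  ]
}}

```text
clock: 19.15
tcp_pos: [0.4694, -0.1111, 0.2879]
ee_rot: [-0.56, 3.087, -0.004]
contact_force: [1.0, 0.0, -2.3]
width: 0.468
grip_force: 61.1
```

```bash
cat >> h.py <<'E'
def edges(im,c,ztop,xs=range(-20,85,6)):
    g=gripnear(im,c,None,ztop);hsv=cv2.cvtColor(g,cv2.COLOR_BGR2HSV)
    m=((hsv[:,:,1]<120)&(hsv[:,:,2]>40)).astype(int)
    for x in xs: print(x,(np.flatnonzero(np.diff(m[int((x+60)*2)]))/2-50).tolist())
    return g
E
python3 - <<'E'
from h import *
im,c=snap("wrist");s=robot.get_state();print(s["tcp_pos"],s["width"],s["grip_force"],s["joint_pos"][6],s["contact_force"])
g=edges(im,c,s["tcp_pos"][2]-.1434,range(14,80,5))
m=cv2.cvtColor(g,cv2.COLOR_BGR2HSV)[:,:,1];print((np.flatnonzero(np.diff((m[120:,104]<120).astype(int)))/2).tolist())
G=cv2.cvtColor(g,cv2.COLOR_BGR2GRAY)[:,104].astype(int);print([int(G[i]) for i in range(150,190,2)])
t=rail(0,-.031);gx=np.array([np.cos(RY-np.pi/2),np.sin(RY-np.pi/2)])
go([*(t-gx*.055),.13],RY)
E
```

```text
[ 0.46864022 -0.11137418  0.28629376] 0.4599286360082665 61.1159884929657 1.457128733703817 [-0.40408667 -0.17258226 -2.02661309]
14 [-46.5, -45.5, -24.5, 24.0]
19 [-20.5, 20.0]
24 [-19.0, 18.0]
29 [-16.5, 16.0]
34 [-8.0, 7.0]
39 [-8.0, 7.0]
44 [-8.0, 7.0]
49 [-8.0, 7.0]
54 [-8.0, 7.0]
59 [-8.0, 7.0]
64 [-8.0, 7.0]
69 []
74 [47.0]
79 [33.5]
[68.5]
[87, 85, 85, 87, 88, 83, 83, 106, 106, 104, 105, 104, 105, 106, 108, 106, 105, 106, 108, 108]
go [0.6227 0.0061 0.13  ] shift [-185.5   56.     1.7] turn [-0.002 -0.    -1.144] q7 1.46
```

Emit:
{"op": "arm_command", "data": {
  "series": [
    [1,-40,12,0,0,0,-0.14],
    [1,-80,24,0,0,0,-0.28],
    [1,-120,36,0,0,0,-0.42],
    [1,-155,46,0,0,0,-0.56],
    [1,-175,51,0,0,0,-0.7],
    [1,-185,54,0,0,0,-0.84],
    [1,-185,54,0,0,0,-0.98],
    [1,-185,54,0,0,0,-1.12],
    [1,-185,54,0,0,0,-1.144],
    [1,-185,54,0,0,0,-1.144],
    [1,-185,54,0,0,0,-1.144],
    [1,-185,54,0,0,0,-1.144]
  ]
}}

```text
clock: 20.4
tcp_pos: [0.6226, 0.0045, 0.2854]
ee_rot: [2.143, -2.297, 0.0]
contact_force: [-0.3, 1.2, -2.2]
width: 0.455
grip_force: 61.0
```

Run:
```python
from h import *
im,c=snap("wrist","w10.png");s=robot.get_state();print(s["tcp_pos"],s["joint_pos"].round(3),s["contact_force"])
g=edges(im,c,s["tcp_pos"][2]-.1424,range(34,80,4))
print("fork1 in tool",tool([[*rail(0,-.031),.062]],s).round(1))
t=rail(0,-.031);gx=np.array([np.cos(RY-np.pi/2),np.sin(RY-np.pi/2)])
go([*(t-gx*.053),.13],RY)
g=gripnear(im,c,None,.088)
m=masks(g)["blue"].astype(int)
for x in range(30,90,4): print("blue",x,(np.flatnonzero(np.diff(m[int((x+60)*2)]))/2-50).tolist())
for y in(-15,-12,12,15):print("bluecol",y,(np.flatnonzero(np.diff(m[:,int((y+50)*2)]))/2-60).tolist())
```

```text
[0.62265621 0.00447517 0.28561477] [ 0.74   0.955 -1.243  1.701  0.963  1.229  2.325] [ 0.54314107  0.04472442 -1.26953307]
34 [-19.0, 29.5]
38 [-19.0, 29.5]
42 [-19.0, 29.5]
46 [-19.0, -12.5, -7.0, 7.5, 11.5, 29.5]
50 [-19.0, -12.0, -7.5, 7.5, 11.5, 29.5]
54 [-19.0, -12.0, -7.0, 7.5, 11.5, 29.5]
58 [-19.0, -12.0, -7.0, 7.5, 11.5, 29.5]
62 [-19.0, -12.0, -7.0, 7.5, 11.5, 29.5]
66 [-19.0, -12.0, -7.0, 7.5, 11.5, 29.5]
70 [-19.0, -12.0, 11.0, 29.5]
74 [-19.0, -11.5, 11.0, 29.5]
78 [-19.0, 29.5]
fork1 in tool [[ 53.2  -0.  223.6]]
go [0.6226 0.0041 0.13  ] shift [0.3 0.  0.9] turn [-0.    -0.    -0.001] q7 2.33
blue 30 []
blue 34 [-18.0, -10.5, 11.0, 16.5]
blue 38 [-18.5, -10.5, 11.0, 17.0]
blue 42 [-18.5, -11.0, 11.0, 17.0]
blue 46 [-18.0, -11.0, 11.0, 17.0]
blue 50 [-18.0, -10.5, 11.0, 17.0]
blue 54 [-18.0, -10.5, 11.0, 17.0]
blue 58 [-18.0, -10.5, 11.0, 17.0]
blue 62 [-18.0, -11.0, 11.0, 17.0]
blue 66 [-18.0, -10.5, 11.0, 17.0]
blue 70 [-18.0, -11.0, 11.0, 17.0]
blue 74 [-17.5, 16.0]
blue 78 [-17.5, 16.0]
blue 82 [-16.5, 15.5]
blue 86 []
bluecol -15 [32.5, 82.5]
bluecol -12 [33.5, 82.5]
bluecol 12 [33.0, 82.5]
bluecol 15 [32.5, 82.0]
```

Emit:
{"op": "arm_command", "data": {
  "series": [
    [1,0,0,12,0,0,0],
    [1,0,0,22,0,0,0],
    [1,0,0,30,0,0,0],
    [1,0,0,38,0,0,0],
    [1,0,0,45,0,0,0],
    [1,0,0,51,0,0,0],
    [1,0,0,56,0,0,0],
    [1,0,0,60,0,0,0],
    [1,0,0,62,0,0,0],
    [1,0,0,62,0,0,0]
  ]
}}

```text
clock: 21.45
tcp_pos: [0.6228, 0.0047, 0.2238]
ee_rot: [-2.145, 2.295, -0.0]
contact_force: [-1.1, 0.0, -2.2]
width: 0.466
grip_force: 61.0
```

Run:
```python
from h import *
s=robot.get_state();print(s["tcp_pos"],s["joint_pos"].round(3),s["contact_force"],s["torque"])
```

```text
[0.62279264 0.00471243 0.22383232] [ 0.71   1.022 -1.174  1.726  1.038  1.152  2.287] [-1.13419125e+00  1.21826051e-03 -2.20852709e+00] [-0.00517494 -0.02287878 -0.03760726]
```

Emit:
{"op": "arm_command", "data": {
  "series": [
    [1,0,0,0.5,0,0,0],
    [0,0,0,0.5,0,0,0],
    [-0.5,0,0,0.5,0,0,0],
    [-0.5,0,0,0.5,0,0,0],
    [-0.5,0,0,0,0,0,0],
    [-0.5,0,0,-20,0,0,0],
    [-0.5,0,0,-60,0,0,0],
    [-0.5,0,0,-100,0,0,0],
    [-0.5,0,0,-100,0,0,0],
    [-0.5,0,0,-100,0,0,0]
  ]
}}

```text
clock: 22.45
tcp_pos: [0.6231, 0.0049, 0.3261]
ee_rot: [-2.144, 2.294, -0.004]
contact_force: [-0.5, -0.0, -1.0]
width: 0.747
grip_force: 0.0
```

Run:
```python
from h import *
im,c=snap("wrist","w11.png");s=robot.get_state();print(s["tcp_pos"],s["contact_force"],"fork1 tool",tool([[*rail(0,-.031),.062]],s).round(1))
g=gripnear(im,c,None,.081);hsv=cv2.cvtColor(g,cv2.COLOR_BGR2HSV);mb=masks(g)["blue"].astype(int)
for x in(36,44,52,60,66): print(x,"gap",(np.flatnonzero(np.diff(mb[int((x+60)*2)]))/2-50).tolist())
G=cv2.cvtColor(g,cv2.COLOR_BGR2GRAY);d=np.diff(G[:,96:104].mean(1));k=np.argsort(-abs(d))[:8];print("x-edges",sorted((k/2-60).tolist()))
im,c=snap("top");survey(im,c,"top") if 0 else None
hsv=masks(im)["brass"]
for b in blobs(hsv,15):
    P=toplane("top",b[:,0],.03,c)[:,:2].astype(np.float32);r=cv2.minAreaRect(P)
    if .3<r[0][0]<.66 and abs(r[0][1])<.45: print("brass",np.round(r[0],3),np.round(r[1],3))
go([.548,-.314,.15],np.radians(95))
```

```text
[0.62264109 0.00449606 0.32448865] [-0.06539528 -0.55735387 -1.18271039] fork1 tool [[ 53.2   0.3 262.5]]
36 gap [-19.0, -9.5, 8.5, 17.5]
44 gap [-19.0, -9.0, 8.0, 17.5]
52 gap [-19.0, -9.0, 8.0, 17.5]
60 gap [-19.0, -9.0, 8.0, 17.5]
66 gap [-19.0, -9.0, 8.0, 17.5]
x-edges [-40.5, -40.0, -27.5, 47.5, 48.0, 69.0, 69.5, 70.0]
brass [0.421 0.097] [0.036 0.029]
brass [ 0.551 -0.313] [0.033 0.027]
go [ 0.548 -0.314  0.15 ] shift [322.6  52.7  19.1] turn [-0.000e+00 -1.000e-03  1.416e+00] q7 2.35
```

Emit:
{"op": "arm_command", "data": {
  "series": [
    [-0.5,40,6,0,0,0,0.14],
    [-0.5,80,13,0,0,0,0.28],
    [-0.5,125,20,0,0,0,0.42],
    [-0.5,170,28,0,0,0,0.56],
    [-0.5,215,35,0,0,0,0.7],
    [-0.5,260,42,0,0,0,0.84],
    [-0.5,300,50,0,0,0,0.98],
    [-0.5,322,53,10,0,0,1.12],
    [-0.5,322,53,19,0,0,1.26],
    [-0.5,322,53,19,0,0,1.4],
    [-0.5,322,53,19,0,0,1.416],
    [-0.5,322,53,19,0,0,1.416]
  ]
}}

```text
clock: 23.75
tcp_pos: [0.5479, -0.3128, 0.3041]
ee_rot: [0.142, -3.137, -0.001]
contact_force: [0.7, -0.7, -0.1]
width: 0.748
grip_force: 0.0
```

Emit:
{"op": "arm_command", "data": {
  "series": [
    [-0.5,0,0,0,0,0,0],
    [-0.5,0,0,0,0,0,0]
  ]
}}

```text
clock: 23.95
tcp_pos: [0.5482, -0.3128, 0.3046]
ee_rot: [0.14, -3.138, -0.001]
contact_force: [0.2, -0.4, 0.1]
width: 0.749
grip_force: 0.0
```

```bash
cat >> h.py <<'E'
def pinnear(im,c,ztop=.03):
    g=gripnear(im,c,None,ztop);m=masks(g)["brass"].astype(int)
    for x in range(-26,40,5): print(x,(np.flatnonzero(np.diff(m[int((x+60)*2)]))/2-50).tolist())
    for y in(-8,0,8): print("col",y,(np.flatnonzero(np.diff(m[:,int((y+50)*2)]))/2-60).tolist())
E
python3 - <<'E'
from h import *
im,c=snap("wrist","w12.png");s=robot.get_state();print(s["tcp_pos"],s["joint_pos"].round(2),s["contact_force"])
pinnear(im,c)
# back face bottom edge etc
E
```

```text
[ 0.54815812 -0.31291938  0.30461766] [ 1.17  0.79 -1.04  1.67  0.75  1.12  1.58] [-0.65201235 -0.45645439  0.45003762]
-26 []
-21 []
-16 [-15.5, 12.5]
-11 [-16.0, 12.5]
-6 [-15.5, 12.0]
-1 [-16.0, 12.5]
4 [-16.0, 12.5]
9 [-16.0, 12.5]
14 [-16.0, 12.5]
19 [-14.0, 10.5]
24 []
29 []
34 []
39 []
col -8 [-19.5, 19.5]
col 0 [-19.0, 19.5]
col 8 [-19.0, 19.5]
```

Emit:
{"op": "arm_command", "data": {
  "series": [
    [-0.5,1,-1.6,25,0,0,0],
    [-0.5,1,-1.6,60,0,0,0],
    [-0.5,1,-1.6,95,0,0,0],
    [-0.5,1,-1.6,115,0,0,0],
    [-0.5,1,-1.6,125,0,0,0],
    [-0.5,1,-1.6,128,0,0,0],
    [-0.5,1,-1.6,128,0,0,0],
    [-0.5,1,-1.6,128,0,0,0],
    [1,1,-1.6,128,0,0,0],
    [1,1,-1.6,128,0,0,0],
    [1,1,-1.6,128,0,0,0],
    [1,1,-1.6,128,0,0,0]
  ],
  "newtons": 60
}}

```text
clock: 25.2
tcp_pos: [0.5477, -0.315, 0.1777]
ee_rot: [-0.137, 3.137, -0.001]
contact_force: [-1.3, -0.2, 6.3]
width: 0.338
grip_force: 60.4
```

Emit:
{"op": "arm_command", "data": {
  "series": [
    [1,0,0,0,0,0,0],
    [1,0,0,0,0,0,0],
    [1,0,0,0,0,0,0]
  ]
}}

```text
clock: 25.5
tcp_pos: [0.5477, -0.315, 0.1777]
ee_rot: [-0.137, 3.138, -0.001]
contact_force: [-0.6, 0.6, 6.2]
width: 0.339
grip_force: 60.4
```

Run:
```python
from h import *
s=robot.get_state();print(s["tcp_pos"],s["contact_force"],s["torque"],s["width"],s["grip_force"])
go([*rail(-.0385-.067,-.0315),.12],RY+np.pi/2)
go([*rail(-.0385-.067,-.0315),.068],RY+np.pi/2)
```

```text
[ 0.54769557 -0.31496592  0.17766095] [-0.56536879  0.64278617  6.18874684] [-0.02439549  0.1917153  -0.02742907] 0.33935847987662 60.41061758995056
go [ 0.5137 -0.0421  0.12  ] shift [ 10.  274.7 -97.3] turn [-0.001  0.001  0.155] q7 1.49
go [ 0.5137 -0.0421  0.068 ] shift [ 10.1 274.8 -45.3] turn [-0.001  0.001  0.155] q7 1.49
```

Emit:
{"op": "arm_command", "data": {
  "series": [
    [1,0,0,-40,0,0,0],
    [1,0,0,-85,0,0,0],
    [1,2,40,-97,0,0,0.05],
    [1,4,85,-97,0,0,0.1],
    [1,6,130,-97,0,0,0.155],
    [1,8,180,-97,0,0,0.155],
    [1,9,225,-97,0,0,0.155],
    [1,10,260,-97,0,0,0.155],
    [1,10,275,-80,0,0,0.155],
    [1,10,275,-55,0,0,0.155],
    [1,10,275,-47,0,0,0.155],
    [1,10,275,-47,0,0,0.155]
  ]
}}

```text
clock: 26.7
tcp_pos: [0.5125, -0.042, 0.2225]
ee_rot: [-0.107, -3.137, -0.0]
contact_force: [-0.1, -0.0, -1.1]
width: 0.338
grip_force: 59.8
```

Emit:
{"op": "arm_command", "data": {
  "series": [
    [1,0,0,0,0,0,0],
    [1,0,0,0,0,0,0],
    [1,0,0,0,0,0,0]
  ]
}}

```text
clock: 27.0
tcp_pos: [0.5137, -0.0421, 0.2245]
ee_rot: [0.108, 3.138, -0.0]
contact_force: [0.2, 0.1, -1.4]
width: 0.342
grip_force: 59.8
```

Run:
```python
from h import *
s=robot.get_state();print(s["tcp_pos"],s["contact_force"],s["torque"],s["width"],s["grip_force"])
go([*rail(-.0385,-.0315),.0697],RY+np.pi/2)
im,c=snap("wrist");pinnear(im,c,s["tcp_pos"][2]-.1477)
```

```text
[ 0.5137423  -0.04211739  0.22445506] [ 0.18197313  0.05236857 -1.40951097] [ 0.00757567  0.02536353 -0.00482094] 0.3415070684680098 59.76006031036377
go [ 0.5805 -0.0466  0.0697] shift [-67.    0.1   0.1] turn [-0.     0.001 -0.001] q7 0.86
-26 []
-21 []
-16 [-14.5, 14.5]
-11 [-14.5, 14.5]
-6 [-14.5, 14.5]
-1 [-14.5, 14.5]
4 [-14.5, 14.5]
9 [-14.5, 14.5]
14 [-14.5, 14.0]
19 [-13.0, 13.0]
24 []
29 []
34 []
39 []
col -8 [-21.0, 23.5]
col 0 [-21.0, 23.5]
col 8 [-21.0, 23.5]
```

Perfectly aligned; insert along tool −x.

Emit:
{"op": "arm_command", "data": {
  "series": [
    [1,-8,0,0,0,0,0],
    [1,-14,0,0,0,0,0],
    [1,-20,0,0,0,0,0],
    [1,-26,0,0,0,0,0],
    [1,-32,0,0,0,0,0],
    [1,-37,0,0,0,0,0],
    [1,-42,0,0,0,0,0],
    [1,-46,0,0,0,0,0],
    [1,-50,0,0,0,0,0],
    [1,-50,0,0,0,0,0]
  ]
}}

```text
clock: 28.05
tcp_pos: [0.5637, -0.0451, 0.2237]
ee_rot: [0.107, 3.139, 0.0]
contact_force: [0.1, -0.7, -1.2]
width: 0.338
grip_force: 59.8
```

Run:
```python
from h import *
s=robot.get_state();print(s["tcp_pos"],s["contact_force"],s["torque"],s["width"],s["grip_force"])
go([*rail(-.0385,-.0315),.0697],RY+np.pi/2)
```

```text
[ 0.5637267  -0.0450941   0.22372074] [ 0.0539265  -0.7267676  -1.15677053] [ 0.01529303 -0.025084    0.02443651] 0.3379712253838475 59.75796818733215
go [ 0.5805 -0.0466  0.0697] shift [-16.9  -0.4  -0.7] turn [0. 0. 0.] q7 0.89
```

Emit:
{"op": "arm_command", "data": {
  "series": [
    [1,-5,0,0,0,0,0],
    [1,-10,0,0,0,0,0],
    [1,-14,0,0,0,0,0],
    [1,-17,0,0,0,0,0],
    [1,-19,0,0,0,0,0],
    [1,-21,0,0,0,0,0],
    [1,-22,0,0,0,0,0],
    [1,-22,0,0,0,0,0]
  ]
}}

```text
clock: 28.85
tcp_pos: [0.5819, -0.0461, 0.2223]
ee_rot: [-0.105, -3.13, 0.002]
contact_force: [-11.9, 0.3, 2.7]
width: 0.341
grip_force: 60.4
```

Run:
```python
from h import *
s=robot.get_state();print(s["tcp_pos"],s["contact_force"],s["torque"],s["width"],s["grip_force"])
go([*rail(-.0385,-.0315),.0697],RY+np.pi/2)
```

```text
[ 0.58188696 -0.04610932  0.22231944] [-11.93851062   0.32490452   2.69004072] [ 0.07718737  2.24558845 -0.12997967] 0.341103785327055 60.441133975982666
go [ 0.5805 -0.0466  0.0697] shift [ 1.3 -0.6 -2.1] turn [-0.002 -0.009  0.001] q7 0.91
```

Emit:
{"op": "arm_command", "data": {
  "series": [
    [0,2,0,0,0,0,0],
    [-0.5,3,0,0,0,0,0],
    [-0.5,3,0,0,0,0,0],
    [-0.5,3,0,-1,0,0,0],
    [-0.5,3,0,-40,0,0,0],
    [-0.5,3,0,-85,0,0,0],
    [-0.8,30,40,-100,0,0,0],
    [-1,60,85,-100,0,0,0],
    [-1,90,130,-100,0,0,0],
    [-1,110,180,-100,0,0,0],
    [-1,110,220,-100,0,0,0],
    [-1,110,240,-100,0,0,0]
  ]
}}

```text
clock: 30.05
tcp_pos: [0.49, 0.2054, 0.3251]
ee_rot: [0.097, 3.138, 0.005]
contact_force: [-0.6, -0.4, 0.5]
width: 1.001
grip_force: 0.0
```

Run:
```python
from h import *
robot.get_image("top")
im,c=snap("top")
for b in blobs(masks(im)["gray"],100):
    P=toplane("top",b[:,0],.036,c)[:,:2].astype(np.float32);r=cv2.minAreaRect(P)
    if .3<r[0][0]<.5 and abs(r[0][1])<.45: print("gray",np.round(r[0],3),np.round(r[1],3),round(r[2],1))
s=robot.get_state();print(s["tcp_pos"],s["contact_force"],s["dq"].round(2))
go([.448,.275,.14],np.radians(100))
im,c=snap("wrist","w13.png");survey(im,c)
P=[[*rail(x,y),z] for y in(-.145,-.031) for x,z in((-.0185,.077),(-.0545,.077))]
print(proj("wrist",P,c).round(1).tolist())
```

```text
[0.49081467 0.20496193 0.32494558] [-1.14642023 -1.38054428  0.1803237 ] [ 0.06 -0.    0.04  0.02  0.01  0.02  0.03]
go [0.448 0.275 0.14 ] shift [47.1 67.2 30.4] turn [ 0.003  0.002 -0.236] q7 0.53
brass 0.03 [0.4198 0.1034] [40.3 33.3] 48.9 px [178  96] [228 140]
brass 0.03 [ 0.5982 -0.0877] [37.1 85.2] 38.1 px [ 82 270] [114 308]
brass 0.03 [ 0.5973 -0.2113] [49.3 95.5] 19.3 px [ 25 260] [ 56 294]
brass 0.077 [0.4205 0.1222] [33.1 27.4] 48.9 px [178  96] [228 140]
brass 0.077 [ 0.5673 -0.0349] [30.5 70.1] 38.1 px [ 82 270] [114 308]
brass 0.077 [ 0.5665 -0.1365] [40.5 78.5] 19.3 px [ 25 260] [ 56 294]
gray 0.036 [0.5641 0.295 ] [124.4 117.5] 86.3 px [354 199] [483 309]
gray 0.036 [0.4251 0.2695] [95.9 40.5] 10.8 px [368  53] [425 168]
gray 0.036 [0.6018 0.1276] [68.4 94. ] 85.8 px [222 259] [286 333]
gray 0.036 [0.4168 0.3971] [42.7 44.1] 1.5 px [500  81] [535 125]
gray 0.036 [0.447  0.1385] [53.  12.5] 50.3 px [214 123] [266 164]
[[37.7, 294.3], [28.6, 269.3], [97.4, 310.6], [87.6, 282.6]]
```

Emit:
{"op": "arm_command", "data": {
  "series": [
    [-1,47,34,0,0,0,-0.14],
    [-1,47,66,15,0,0,-0.25],
    [-1,47,66,30,0,0,-0.25],
    [-1,47,66,30,0,0,-0.25],
    [-1,47,66,30,0,0,-0.25],
    [-1,47,66,30,0,0,-0.25]
  ]
}}

```text
clock: 30.8
tcp_pos: [0.4503, 0.2679, 0.294]
ee_rot: [-0.28, 3.129, -0.001]
contact_force: [0.2, 0.1, 0.0]
width: 0.998
grip_force: 0.0
```

Run:
```python
from h import *
im,c=snap("wrist","w14.png");s=robot.get_state();print(s["tcp_pos"],s["dq"].round(3),s["joint_pos"][6])
g=edges(im,c,.036,range(-30,80,8))
m=((cv2.cvtColor(g,cv2.COLOR_BGR2HSV)[:,:,1]<120)).astype(int)
for y in(-4,0,4): print("col",y,(np.flatnonzero(np.diff(m[:,(y+50)*2]))/2-60).tolist())
```

```text
[0.45025046 0.26812725 0.29415965] [-0.004 -0.001 -0.006  0.001  0.003 -0.002 -0.001] 0.5574696006501395
-30 []
-22 [-13.5, 25.5]
-14 [-13.5, 26.0]
-6 [-13.5, 26.0]
2 [-14.0, 26.0]
10 [-14.0, 26.0]
18 [-14.0, 26.0]
26 [-13.5, 25.5]
34 [-1.5, 13.5]
42 [-1.5, 13.5]
50 [-1.5, 13.5]
58 [-1.5, 13.5]
66 [-1.5, 13.0]
74 []
col -4 [-47.0, -23.0, 31.5]
col 0 [-48.0, -23.0, 72.0]
col 4 [-49.0, -23.0, 72.0]
```

Emit:
{"op": "arm_command", "data": {
  "series": [
    [-1,0,6,10,0,0,0],
    [-1,0,6,45,0,0,0],
    [-1,0,6,80,0,0,0],
    [-1,0,6,103,0,0,0],
    [-1,0,6,115,0,0,0],
    [-1,0,6,115.5,0,0,0],
    [-1,0,6,115.5,0,0,0],
    [1,0,6,115.5,0,0,0],
    [1,0,6,115.5,0,0,0],
    [1,0,6,115.5,0,0,0],
    [1,0,6,115.5,0,0,0],
    [1,0,6,115.5,0,0,0]
  ],
  "newtons": 60
}}

```text
clock: 32.05
tcp_pos: [0.4486, 0.2754, 0.1791]
ee_rot: [-0.285, 3.127, 0.0]
contact_force: [0.3, -2.0, 5.7]
width: 0.458
grip_force: 61.3
```

Emit:
{"op": "arm_command", "data": {
  "series": [
    [1,0,0,0,0,0,0],
    [1,0,0,0,0,0,0],
    [1,0,0,-15,0,0,0],
    [1,0,0,-50,0,0,0],
    [1,0,0,-90,0,0,0],
    [1,0,0,-108,0,0,0],
    [1,0,0,-108,0,0,0],
    [1,0,0,-108,0,0,0]
  ]
}}

```text
clock: 32.85
tcp_pos: [0.4481, 0.2745, 0.2855]
ee_rot: [0.285, -3.128, 0.002]
contact_force: [-0.4, -0.6, -2.4]
width: 0.458
grip_force: 61.4
```

Run:
```python
from h import *
im,c=snap("wrist");s=robot.get_state();print(s["tcp_pos"],s["width"],s["grip_force"],s["joint_pos"][6],s["contact_force"])
g=edges(im,c,s["tcp_pos"][2]-.1424,range(34,76,8))
m=((cv2.cvtColor(g,cv2.COLOR_BGR2HSV)[:,:,1]<120)).astype(int)
for y in(-4,0,4): print("col",y,(np.flatnonzero(np.diff(m[:,(y+50)*2]))/2-60).tolist())
t=rail(0,.083);gx=np.array([np.cos(RY-np.pi/2),np.sin(RY-np.pi/2)])
go([*(t-gx*.053),.13],RY)
```

```text
[0.44782615 0.27428197 0.28482589] 0.4596877138314029 61.382421255111694 0.5400915450464387 [-0.04305894  0.03200658 -2.82634555]
34 [-15.5, 15.5]
42 [-7.5, 7.0]
50 [-7.5, 7.0]
58 [-7.5, 7.0]
66 [-7.5, 7.0]
74 [32.0]
col -4 [71.5, 80.5]
col 0 [71.5, 79.5]
col 4 [71.5, 79.0]
go [0.6303 0.1179 0.13  ] shift [-1.513e+02 -1.868e+02  1.000e-01] turn [ 0.    -0.002 -1.321] q7 0.54
```

Emit:
{"op": "arm_command", "data": {
  "series": [
    [1,-30,-36,0,0,0,-0.14],
    [1,-60,-73,0,0,0,-0.28],
    [1,-90,-109,0,0,0,-0.42],
    [1,-118,-143,0,0,0,-0.56],
    [1,-138,-168,0,0,0,-0.7],
    [1,-152,-184,0,0,0,-0.84],
    [1,-152,-184,0,0,0,-0.98],
    [1,-152,-184,0,0,0,-1.12],
    [1,-152,-184,0,0,0,-1.26],
    [1,-152,-184,0,0,0,-1.321],
    [1,-152,-184,0,0,0,-1.321],
    [1,-152,-184,0,0,0,-1.321]
  ]
}}

```text
clock: 34.1
tcp_pos: [0.6305, 0.1218, 0.2842]
ee_rot: [2.142, -2.295, -0.003]
contact_force: [-0.4, -0.4, -2.5]
width: 0.462
grip_force: 61.3
```

Emit:
{"op": "arm_command", "data": {
  "series": [
    [1,0,0,0,0,0,0],
    [1,0,0,0,0,0,0]
  ]
}}

```text
clock: 34.3
tcp_pos: [0.6309, 0.1219, 0.2858]
ee_rot: [2.144, -2.295, -0.0]
contact_force: [-0.8, 0.1, -2.3]
width: 0.456
grip_force: 61.3
```

Run:
```python
from h import *
im,c=snap("wrist","w15.png");s=robot.get_state();print(s["tcp_pos"],s["joint_pos"].round(3),s["contact_force"])
g=edges(im,c,s["tcp_pos"][2]-.1424,range(42,80,8))
print("fork2 in tool",tool([[*rail(0,.083),.062]],s).round(1))
t=rail(0,.083);gx=np.array([np.cos(RY-np.pi/2),np.sin(RY-np.pi/2)])
go([*(t-gx*.056),.13],RY)
g=gripnear(im,c,None,.088)
m=masks(g)["blue"].astype(int)
for x in range(34,90,6): print("blue",x,(np.flatnonzero(np.diff(m[int((x+60)*2)]))/2-50).tolist())
for y in(-15,15):print("bluecol",y,(np.flatnonzero(np.diff(m[:,int((y+50)*2)]))/2-60).tolist())
```

```text
[0.63092943 0.12188356 0.28602748] [ 0.534  0.985 -1.244  1.647  0.978  1.258  2.156] [-0.56281611 -0.01387033 -2.58375953]
42 [-49.0, -47.5, -42.5, -41.5, -41.0, -19.0, 29.5]
50 [-50.0, -48.0, -43.5, -19.0, -12.0, -7.5, 7.0, 11.5, 29.5]
58 [-49.5, -44.5, -19.0, -12.0, -7.5, 7.0, 11.5, 30.0]
66 [-46.5, -19.0, -12.0, -7.5, 7.5, 11.5, 29.5]
74 [-50.0, -49.0, -48.5, -19.0, -11.5, 11.0, 30.0]
fork2 in tool [[ 57.    0.3 224. ]]
go [0.6305 0.1209 0.13  ] shift [1.  0.3 1.3] turn [ 0. -0. -0.] q7 2.16
blue 34 []
blue 40 [-18.0, -11.0, 10.5, 17.0]
blue 46 [-18.0, -11.0, 10.5, 17.0]
blue 52 [-18.0, -11.0, 10.5, 17.0]
blue 58 [-18.0, -11.0, 11.0, 17.0]
blue 64 [-18.0, -11.0, 11.0, 17.0]
blue 70 [-18.0, -11.0, 10.5, 17.0]
blue 76 [-17.0, 16.0]
blue 82 [-17.0, 16.5]
blue 88 []
bluecol -15 [36.0, 85.0]
bluecol 15 [36.0, 85.0]
```

Emit:
{"op": "arm_command", "data": {
  "series": [
    [1,0.5,0,12,0,0,0],
    [1,0.5,0,22,0,0,0],
    [1,0.5,0,30,0,0,0],
    [1,0.5,0,38,0,0,0],
    [1,0.5,0,45,0,0,0],
    [1,0.5,0,51,0,0,0],
    [1,0.5,0,56,0,0,0],
    [1,0.5,0,60,0,0,0],
    [1,0.5,0,62,0,0,0],
    [1,0.5,0,62,0,0,0],
    [1,0.5,0,62,0,0,0]
  ]
}}

```text
clock: 35.45
tcp_pos: [0.6311, 0.1214, 0.2244]
ee_rot: [-2.145, 2.295, -0.0]
contact_force: [0.7, 0.4, -2.9]
width: 0.458
grip_force: 61.4
```

Run:
```python
from h import *
s=robot.get_state();print(s["tcp_pos"],s["joint_pos"].round(3),s["contact_force"],s["torque"])
```

```text
[0.6310722  0.12141677 0.22439815] [ 0.51   1.05  -1.18   1.673  1.049  1.182  2.121] [ 0.66798146  0.42812617 -2.92587003] [ 0.05145355 -0.00734585 -0.02039113]
```

Emit:
{"op": "arm_command", "data": {
  "series": [
    [1,0,0,0.5,0,0,0],
    [0,0,0,0.5,0,0,0],
    [-0.5,0,0,0.5,0,0,0],
    [-0.5,0,0,0.5,0,0,0],
    [-0.5,0,0,0,0,0,0],
    [-0.5,0,0,-20,0,0,0],
    [-0.5,0,0,-60,0,0,0],
    [-0.5,0,0,-100,0,0,0],
    [-0.5,0,0,-100,0,0,0],
    [-0.5,0,0,-100,0,0,0]
  ]
}}

```text
clock: 36.45
tcp_pos: [0.6312, 0.1217, 0.3267]
ee_rot: [-2.143, 2.293, -0.003]
contact_force: [-0.2, -0.6, 0.2]
width: 0.751
grip_force: 0.0
```

Run:
```python
from h import *
im,c=snap("wrist","w16.png");s=robot.get_state();print(s["tcp_pos"],"fork2 tool",tool([[*rail(0,.083),.062]],s).round(1))
g=gripnear(im,c,None,.081);mb=masks(g)["blue"].astype(int)
for x in(40,52,66): print(x,"gap",(np.flatnonzero(np.diff(mb[int((x+60)*2)]))/2-50).tolist())
G=cv2.cvtColor(g,cv2.COLOR_BGR2GRAY);d=np.diff(G[:,96:104].mean(1));k=np.argsort(-abs(d))[:8];print("x-edges",sorted((k/2-60).tolist()))
im,c=snap("top")
for b in blobs(masks(im)["brass"],15):
    P=toplane("top",b[:,0],.03,c)[:,:2].astype(np.float32);r=cv2.minAreaRect(P)
    if .3<r[0][0]<.66 and abs(r[0][1])<.45: print("brass",np.round(r[0],3),np.round(r[1],3))
go([.420,.0985,.14],np.radians(138.5))
```

```text
[0.63090948 0.12124218 0.32502509] fork2 tool [[ 56.3   0.6 263. ]]
40 gap [-18.5, -9.0, 8.5, 18.0]
52 gap [-18.5, -9.0, 8.0, 17.5]
66 gap [-18.5, -9.0, 8.0, 17.5]
x-edges [51.5, 72.5, 73.0, 74.0, 85.5, 86.0, 87.0, 87.5]
brass [0.421 0.097] [0.036 0.029]
brass [ 0.582 -0.163] [0.039 0.027]
go [0.42   0.0985 0.14  ] shift [ 36.7 208.7  29.4] turn [ 0.    -0.001  0.657] q7 2.18
```

Emit:
{"op": "arm_command", "data": {
  "series": [
    [-0.5,7,40,0,0,0,0.14],
    [-0.5,14,80,0,0,0,0.28],
    [-0.5,21,125,0,0,0,0.42],
    [-0.5,28,165,0,0,0,0.56],
    [-0.5,35,195,15,0,0,0.657],
    [-0.5,37,209,29,0,0,0.657],
    [-0.5,37,209,29,0,0,0.657],
    [-0.5,37,209,29,0,0,0.657],
    [-0.5,37,209,29,0,0,0.657]
  ]
}}

```text
clock: 37.45
tcp_pos: [0.4213, 0.0989, 0.2957]
ee_rot: [-1.289, 2.864, 0.002]
contact_force: [0.3, -0.2, 0.7]
width: 0.752
grip_force: 0.0
```

Run:
```python
from h import *
im,c=snap("wrist","w17.png");s=robot.get_state();print(s["tcp_pos"],s["joint_pos"].round(2),s["dq"].round(2))
pinnear(im,c)
```

```text
[0.42124746 0.09892567 0.29575638] [ 0.78  0.65 -1.34  2.15  0.79  0.98  1.4 ] [-0.   -0.   -0.    0.    0.   -0.   -0.01]
-26 []
-21 []
-16 []
-11 [-13.5, 16.0]
-6 [-13.5, 15.5]
-1 [-13.5, 15.5]
4 [-13.5, 15.5]
9 [-13.5, 15.5]
14 [-13.5, 15.5]
19 [-13.0, 14.0]
24 []
29 []
34 []
39 []
col -8 [-16.0, 23.0]
col 0 [-16.0, 23.0]
col 8 [-15.5, 23.0]
```

Emit:
{"op": "arm_command", "data": {
  "series": [
    [-0.5,4,1,20,0,0,0],
    [-0.5,4,1,55,0,0,0],
    [-0.5,4,1,88,0,0,0],
    [-0.5,4,1,107,0,0,0],
    [-0.5,4,1,116,0,0,0],
    [-0.5,4,1,118.5,0,0,0],
    [-0.5,4,1,118.5,0,0,0],
    [-0.5,4,1,118.5,0,0,0],
    [1,4,1,118.5,0,0,0],
    [1,4,1,118.5,0,0,0],
    [1,4,1,118.5,0,0,0],
    [1,4,1,118.5,0,0,0]
  ],
  "newtons": 60
}}

```text
clock: 38.7
tcp_pos: [0.4168, 0.0962, 0.1774]
ee_rot: [-1.289, 2.864, -0.001]
contact_force: [-1.2, -0.9, 6.6]
width: 0.341
grip_force: 59.2
```

Emit:
{"op": "arm_command", "data": {
  "series": [
    [1,0,0,0,0,0,0],
    [1,0,0,0,0,0,0],
    [1,0,0,0,0,0,0]
  ]
}}

```text
clock: 39.0
tcp_pos: [0.4168, 0.0962, 0.1774]
ee_rot: [-1.289, 2.864, -0.002]
contact_force: [-0.4, -1.6, 5.7]
width: 0.342
grip_force: 59.2
```

Run:
```python
from h import *
s=robot.get_state();print(s["tcp_pos"],s["contact_force"],s["torque"],s["width"],s["grip_force"])
go([*rail(-.0385-.067,.0823),.12],RY+np.pi/2)
```

```text
[0.41681169 0.09619656 0.17736762] [-0.38471591 -1.56454636  5.71027007] [-0.18542277  0.26128582  0.01768781] 0.3418554219046687 59.24712538719177
go [0.5214 0.0715 0.12  ] shift [-50.9 -94.8 -97.2] turn [-0.001  0.001  0.914] q7 1.2
```

Emit:
{"op": "arm_command", "data": {
  "series": [
    [1,0,0,-40,0,0,0],
    [1,0,0,-85,0,0,0.1],
    [1,-10,-20,-97,0,0,0.24],
    [1,-20,-40,-97,0,0,0.38],
    [1,-30,-60,-97,0,0,0.52],
    [1,-40,-80,-97,0,0,0.66],
    [1,-51,-95,-97,0,0,0.8],
    [1,-51,-95,-97,0,0,0.914],
    [1,-51,-95,-75,0,0,0.914],
    [1,-51,-95,-55,0,0,0.914],
    [1,-51,-95,-47,0,0,0.914],
    [1,-51,-95,-47,0,0,0.914]
  ]
}}

```text
clock: 40.2
tcp_pos: [0.5207, 0.0713, 0.2227]
ee_rot: [-0.106, -3.137, 0.0]
contact_force: [-0.2, 1.3, -2.0]
width: 0.34
grip_force: 60.2
```

Emit:
{"op": "arm_command", "data": {
  "series": [
    [1,0,0,0,0,0,0],
    [1,0,0,0,0,0,0],
    [1,0,0,0,0,0,0]
  ]
}}

```text
clock: 40.5
tcp_pos: [0.5219, 0.0715, 0.2245]
ee_rot: [0.107, 3.138, 0.0]
contact_force: [0.2, 0.6, -1.3]
width: 0.34
grip_force: 60.2
```

Run:
```python
from h import *
s=robot.get_state();print(s["tcp_pos"],s["contact_force"],s["torque"],s["width"],s["grip_force"])
go([*rail(-.0385,.0823),.0695],RY+np.pi/2)
im,c=snap("wrist","w18.png");pinnear(im,c,s["tcp_pos"][2]-.1477)
```

```text
[0.52186185 0.07150425 0.22450668] [ 0.23820985  0.63149699 -1.27855167] [-0.00906901  0.00891934  0.03333377] 0.3400449936786229 60.21263837814331
go [0.5883 0.0669 0.0695] shift [-66.6  -0.1   0.4] turn [0.    0.001 0.   ] q7 0.67
-26 []
-21 []
-16 [-14.5, 14.5]
-11 [-14.5, 14.5]
-6 [-14.0, 14.5]
-1 [-14.5, 14.5]
4 [-14.5, 14.5]
9 [-14.0, 14.5]
14 [-14.0, 14.0]
19 [-12.5, 12.5]
24 []
29 []
34 []
39 []
col -8 [-21.0, 23.0]
col 0 [-21.0, 23.0]
col 8 [-21.0, 23.0]
```

Emit:
{"op": "arm_command", "data": {
  "series": [
    [1,-8,0.7,0,0,0,0],
    [1,-14,0.7,0,0,0,0],
    [1,-20,0.7,0,0,0,0],
    [1,-26,0.7,0,0,0,0],
    [1,-32,0.7,0,0,0,0],
    [1,-37,0.7,0,0,0,0],
    [1,-42,0.7,0,0,0,0],
    [1,-46,0.7,0,0,0,0],
    [1,-50,0.7,0,0,0,0],
    [1,-50,0.7,0,0,0,0]
  ]
}}

```text
clock: 41.55
tcp_pos: [0.5719, 0.0687, 0.2237]
ee_rot: [0.107, 3.139, 0.0]
contact_force: [0.5, 0.3, -1.3]
width: 0.337
grip_force: 60.2
```

Run:
```python
from h import *
s=robot.get_state();print(s["tcp_pos"],s["contact_force"],s["torque"],s["width"],s["grip_force"])
go([*rail(-.0385,.0823),.0695],RY+np.pi/2)
```

```text
[0.57192267 0.0687072  0.22372527] [ 0.4832898   0.27814838 -1.34872824] [0.00232628 0.0267868  0.04457871] 0.3368137976583527 60.2118444442749
go [0.5883 0.0669 0.0695] shift [-16.4  -0.7  -0.5] turn [ 0.  0. -0.] q7 0.72
```

Emit:
{"op": "arm_command", "data": {
  "series": [
    [1,-5,0,0,0,0,0],
    [1,-10,0,0,0,0,0],
    [1,-14,0,0,0,0,0],
    [1,-17,0,0,0,0,0],
    [1,-19,0,0,0,0,0],
    [1,-21,0,0,0,0,0],
    [1,-22,0,0,0,0,0],
    [1,-22,0,0,0,0,0]
  ]
}}

```text
clock: 42.35
tcp_pos: [0.589, 0.0681, 0.223]
ee_rot: [-0.104, -3.128, 0.005]
contact_force: [-17.6, -2.2, 11.7]
width: 0.342
grip_force: 61.9
```

Run:
```python
from h import *
s=robot.get_state();print(s["tcp_pos"],s["contact_force"],s["torque"],s["width"],s["grip_force"])
go([*rail(-.0385,.0823),.0695],RY+np.pi/2)
```

```text
[0.58899688 0.06808633 0.22295458] [-17.63334266  -2.16479135  11.66206889] [-0.30734017  3.25626524 -0.19938909] 0.3416816933458977 61.94178342819214
go [0.5883 0.0669 0.0695] shift [ 0.7 -1.2 -1.2] turn [-0.003 -0.011  0.002] q7 0.74
```

Emit:
{"op": "arm_command", "data": {
  "series": [
    [0,2,0,0,0,0,0],
    [-0.5,4,0,0,0,0,0],
    [-0.5,4,0,0,0,0,0],
    [-0.5,4,0,-1,0,0,0],
    [-0.5,4,0,-40,0,0,0],
    [-0.5,4,0,-85,0,0,0],
    [-0.5,4,-50,-100,0,0,0],
    [-0.5,4,-100,-110,0,0,0],
    [-0.5,4,-113,-110,0,0,0],
    [-0.5,4,-113,-110,0,0,0],
    [-0.5,4,-113,-110,0,0,0]
  ]
}}

```text
clock: 43.45
tcp_pos: [0.5817, -0.045, 0.3337]
ee_rot: [0.108, 3.14, 0.002]
contact_force: [0.2, 0.6, -0.6]
width: 0.752
grip_force: 0.0
```

Run:
```python
from h import *
im,c=snap("wrist","fin.png",(120,140,540,330),1.9);s=robot.get_state();print(s["tcp_pos"],s["contact_force"])
m=masks(im)
for b in blobs(m["brass"],200):
    p=b[:,0]; front=p[p[:,1]>=p[:,1].max()-1].mean(0); P=toplane("wrist",[front],.077,c)[0,:2]-RO
    print("front edge px",front,"rail x %.1f y %.1f"%((P[0]*np.cos(RY)+P[1]*np.sin(RY))*1e3,(-P[0]*np.sin(RY)+P[1]*np.cos(RY))*1e3))
```

```text
[ 0.58163238 -0.04381441  0.33366997] [ 0.39562149  0.46044815 -0.15061703]
front edge px [320.97297297 220.94594595] rail x -20.9 y -30.4
front edge px [455.5        219.86666667] rail x -20.4 y 81.2
front edge px [186.         219.87096774] rail x -20.4 y -142.9
```

View pics/fin.png

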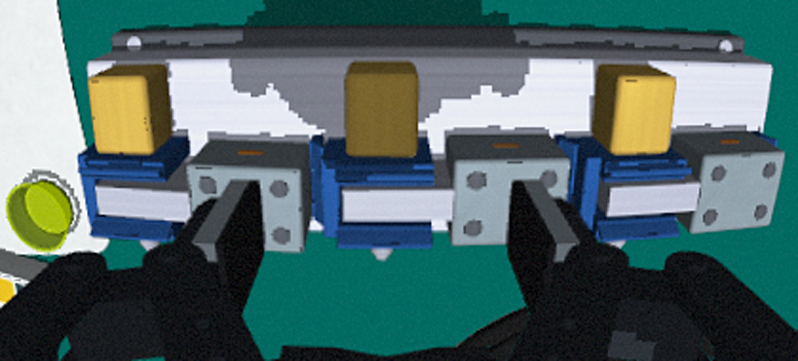

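```bash
python3 -c "
from cell import robot
print(robot.finish_job())"
```

```text
the job is handed in; nothing more can be done
None
```

I handed the job in at about 43 s. All three grips sit flat in their forks with a headed pin pushed home in each; the middle fork's old pin now couples fork 0, so none was left over for the tray. One doubt: joint 7 briefly read 2.5716 against its listed 2.57 limit while I placed the first grip.

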